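# Clip the breakfast cartons shut and lock them in the rack

### The arm

A 7-joint arm with a two-finger parallel gripper is mounted at the origin on the work surface. World frame = base frame: x ahead of the robot, y to its left, z up, the work surface at z = 0. Lengths are in mm, angles in rad, forces in N, time in s.
With the tool pointing down it reaches from about 400 to 875 mm from the base axis. Payload 4.4 kg.
Tool frame: the origin (TCP) lies at the very end of the fingers, on their centre line; the grasp point (between the pads) lies 19 mm behind it; z points along the fingers, y is the line along which they close (so a half turn about z gives the same grasp; the last joint's range is limited). The gripper opens to 85 mm and grips with 20 to 120 N. Pads are 22 mm wide; open, the fingers measure 114 mm over their backs; the gripper's body (76 mm by 85 mm) begins 54 mm behind the grasp point. The pads swing forward as they close: fully open they stand 13 mm farther back than shut.
Start: joints at [-0.066, 0.628, 0.038, 1.517, -0.027, 0.996, -0.02], TCP at [650.014, 0.027, 231.313] pointing down, gripper open.
Joint ranges: [-3.06, 3.06], [-0.37, 2.12], [-1.25, 1.32], [0.18, 2.47], [-1.1, 4.24], [0.23, 1.98], [-2.94, 2.94]. Speed limits (rad/s): [2.57, 2.57, 3.14, 3.14, 3.14, 3.14, 3.14].

### API

Orientations are given as [roll, pitch, yaw] about the fixed x, y, z axes, in that order (R = Rz(yaw) Ry(pitch) Rx(roll)).
In Python, from cell import sensors, get_image, camera_params, order gives the robot as it stands.
- The arm moves only by the shell command python3 -m inch 'ROWS' [OPENING]. ROWS is JSON, a list that holds one entry, the list of rows, each a list of 4 numbers: the shift along the tool's x, y, z in cm, then the turn about the tool's z in degrees. A call has 1 to 8 rows; each row is the pose to reach, as a shift and turn from the pose commanded when the call began, along the tool's axes at that moment; what a row does not reach only later rows make up. A row lasts 1/12 s, in which the tool goes at most 41.7 mm and 7.16 degrees, less where a joint would pass 70% of its speed; a pose out of reach is approached as far as the arm can. A call with a gripper value outside its range is refused whole. OPENING is the finger opening in cm, from 0 to 8.54, set as the call begins (- or left out, the last holds). The fingers move at their own pace and stop on an object; the grip force is fixed at half the most. Time passes only in rows, so rows that repeat a pose let the fingers close. It gives the time, the measured TCP pose, the force, the opening and the grip force at its end, in the units of the state.
- sensors.read_state(): the state, without advancing time (a new reading comes with each control period).
- get_image(name): name is "scene" or "side" or "wrist"; returns the picture (480x640x3 uint8, blue, green, red); there is no depth.
- camera_params(name): a dict with "mtx" (3x3 intrinsics, pixels), "rvec" (rotation vector, rad) and "tvec" (3), from world to camera coordinates, as OpenCV has them. Camera axes: x right, y down, z forward; pixel columns grow to the right and rows downward; lengths in mm; the calibration is good to about 2 mm. A picture is of the moment at which its call begins: read the wrist's pose just before it. camera_params takes no time and is no camera call; for the wrist camera it gives the pose at the moment of the call.
- order.finish_job(): hands the job in; it is judged then, once.
The state is a dict: "clock": time; "qpos": joint angles; "qd": joint speeds; "tau": joint torques, N m; "eef_pos": TCP position; "tool_rot": TCP orientation; "force": force on the tool from outside, world axes, zero at the start; "torque": the same for the moment, N m; "width": finger opening in mm; "gripper_force": force on a finger pad.
Only numpy, scipy, OpenCV 4.12 (cv2) and the standard library are available. Lean on these libraries where they do the work, as an engineer would, in place of code of your own. Each camera call takes 0.05 s, during which the arm holds its last target. There are 200 camera calls.

### The job

Swing the rack's keeper bar fully open, stand every carton upright in a bay of its own, fully down on the floor of the rack with its fold running from front to back (towards the bar), and close one sprung clip, well down and centred, on the upright fold of each carton. Then swing the keeper bar shut until it snaps into its catch. Leave a clip that is not needed on its strip, and do not disturb the other things on the table.

Things in the scene. Friction and masses are not known exactly. Their poses are not given: they have to be found in the camera images.
- rack: Fixed aluminium rack, three bays in a row along its x axis. Origin: centre of its underside, z up. The keeper bar is on its front (-y) side. Ridges between the bays reach 30 mm above the table, the back wall (y = +48 mm) 70 mm, the front lip (y = -48 mm) 22 mm. Posts beyond the row, on the front side: hinge at x = +142, y = -37 mm, 106 mm high; catch at x = -151 mm, 109 mm high.
- bar (a joint): Keeper bar angle, rad: 0 = shut in its detent, 1.1 = open at its stop; opens counter-clockwise seen from above. Level steel bar 12 x 12 x 303 mm, 111 to 123 mm above the table. Shut, it lies 37 mm in front of the bays' centre line, 5 mm above the cartons' shoulders, and blocks loading. Near 0.03 rad a sprung catch must be passed (about 4 N at the grip post), then it snaps to 0. Else it stays put.
- bar_grip (a point): Point on the axis of the bar's grip post: a round upright post, 16 mm in diameter, on top of the bar near its free end, from 123 to 183 mm above the table. This point is 160 mm above the table and 285 mm from the hinge axis. Can be pinched from above.
- strip: Fixed aluminium strip where the clips are parked: base 60 x 184 x 8 mm with an upright lip along its y axis (8 mm thick, 180 mm long, top 32 mm above the table). Origin: centre of the underside.
- rack_bay1 (a point): Centre of the floor of a rack bay, 6 mm above the table. The bay is 64 mm (x) by 90 mm (y) inside, axes as the rack's; the bays lie 82 mm apart along x.
- carton1_center (a point): Loose cardboard carton, 0.18 kg, contents low inside, upright; may be absent. Body 50 (its x) x 80 (its y) x 100 mm high; on its flat top a rigid upright fold in the middle: 8 mm thick (x), 44 mm long (y), 34 mm high; 134 mm in all. Alike after half a turn. Can be lifted by the fold. Point: centre of the body, 50 mm above its underside; z up.
- carton1_fin (a point): Centre of that carton's fold: 117 mm above its underside, 17 mm below the fold's top; axes as the carton's (x across the fold's thickness, y along it).
- clip1_center (a point): Sprung wooden clip, 0.07 kg, 36 mm wide (y), 84 mm high, jaws down, tails up, parked on the strip's lip, tips on its base. Point 43 mm above the tips, mid plane; x: squeezing direction. Tails 50 mm over their tops when on 8 mm; squeezed (12 N) from above at 65 to 70 mm over the tips they stop parallel, 24 mm over all, jaws gaping 29 mm. Frame: the -x half, leans 0.27 rad when squeezed.
- clip1_jaw (a joint): Opening angle of that clip's jaws in rad, sprung shut: -0.2 = shut on nothing, 0 = closed on an 8 mm thick thing (a fold or the strip's lip), 0.54 = fully open at the stop. The hinge pin lies 40 mm above the jaw tips.
- rack_bay2 (a point): Centre of the floor of a rack bay, 6 mm above the table. The bay is 64 mm (x) by 90 mm (y) inside, axes as the rack's; the bays lie 82 mm apart along x.
- carton2_center (a point): Loose cardboard carton, 0.18 kg, contents low inside, upright; may be absent. Body 50 (its x) x 80 (its y) x 100 mm high; on its flat top a rigid upright fold in the middle: 8 mm thick (x), 44 mm long (y), 34 mm high; 134 mm in all. Alike after half a turn. Can be lifted by the fold. Point: centre of the body, 50 mm above its underside; z up.
- carton2_fin (a point): Centre of that carton's fold: 117 mm above its underside, 17 mm below the fold's top; axes as the carton's (x across the fold's thickness, y along it).
- clip2_center (a point): Sprung wooden clip, 0.07 kg, 36 mm wide (y), 84 mm high, jaws down, tails up, parked on the strip's lip, tips on its base. Point 43 mm above the tips, mid plane; x: squeezing direction. Tails 50 mm over their tops when on 8 mm; squeezed (12 N) from above at 65 to 70 mm over the tips they stop parallel, 24 mm over all, jaws gaping 29 mm. Frame: the -x half, leans 0.27 rad when squeezed.
- clip2_jaw (a joint): Opening angle of that clip's jaws in rad, sprung shut: -0.2 = shut on nothing, 0 = closed on an 8 mm thick thing (a fold or the strip's lip), 0.54 = fully open at the stop. The hinge pin lies 40 mm above the jaw tips.
- rack_bay3 (a point): Centre of the floor of a rack bay, 6 mm above the table. The bay is 64 mm (x) by 90 mm (y) inside, axes as the rack's; the bays lie 82 mm apart along x.
- carton3_center (a point): Loose cardboard carton, 0.18 kg, contents low inside, upright; may be absent. Body 50 (its x) x 80 (its y) x 100 mm high; on its flat top a rigid upright fold in the middle: 8 mm thick (x), 44 mm long (y), 34 mm high; 134 mm in all. Alike after half a turn. Can be lifted by the fold. Point: centre of the body, 50 mm above its underside; z up.
- carton3_fin (a point): Centre of that carton's fold: 117 mm above its underside, 17 mm below the fold's top; axes as the carton's (x across the fold's thickness, y along it).
- clip3_center (a point): Sprung wooden clip, 0.07 kg, 36 mm wide (y), 84 mm high, jaws down, tails up, parked on the strip's lip, tips on its base. Point 43 mm above the tips, mid plane; x: squeezing direction. Tails 50 mm over their tops when on 8 mm; squeezed (12 N) from above at 65 to 70 mm over the tips they stop parallel, 24 mm over all, jaws gaping 29 mm. Frame: the -x half, leans 0.27 rad when squeezed.
- clip3_jaw (a joint): Opening angle of that clip's jaws in rad, sprung shut: -0.2 = shut on nothing, 0 = closed on an 8 mm thick thing (a fold or the strip's lip), 0.54 = fully open at the stop. The hinge pin lies 40 mm above the jaw tips.
- timer: Kitchen timer, 70 x 70 mm and 35 mm high with a knob on top, standing among the things; leave alone. Origin under its centre.
- jar: Glass jar 76 mm across, 110 mm high; leave alone. Origin under its centre.
- eggcup1: Metal egg cup 50 mm across, 60 mm high; leave alone. Origin under its centre.
- eggcup2: Metal egg cup 50 mm across, 60 mm high; leave alone. Origin under its centre.
- shaker: Wooden shaker 44 mm across, 88 mm high; leave alone. Origin under its centre.
There are look-alikes about, which are no part of the job. Leave any turquoise look-alike of the part that bears carton2_center alone.

How it is judged (in metres and radians):
On the way, in this order (a step that is already met when the one before it is completed fails the run):
1. the keeper bar is swung fully open (above 0.95 rad) (value of joint bar above 0.95 rad), for 0.2 s.
2. with the bar still open, every carton stands in a bay with a clip closed on its fold (x of carton1_center in the frame of rack between -0.1 and 0.1 m and y of carton1_center in the frame of rack between -0.015 and 0.015 m and z of each of carton1_center, carton2_center, carton3_center in the frame of rack below 0.062 m and angle between each of carton1_center, carton2_center, carton3_center's own z axis and vertical below 0.08 rad and ((x of clip1_center in the frame of carton1_fin between -0.012 and 0.012 m and y of clip1_center in the frame of carton1_fin between -0.014 and 0.014 m and z of clip1_center in the frame of carton1_fin between 0.018 and 0.05 m and value of joint clip1_jaw between -0.09 and 0.12 rad and angle between clip1_center's own z axis and vertical below 0.25 rad) or (x of clip2_center in the frame of carton1_fin between -0.012 and 0.012 m and y of clip2_center in the frame of carton1_fin between -0.014 and 0.014 m and z of clip2_center in the frame of carton1_fin between 0.018 and 0.05 m and value of joint clip2_jaw between -0.09 and 0.12 rad and angle between clip2_center's own z axis and vertical below 0.25 rad) or (x of clip3_center in the frame of carton1_fin between -0.012 and 0.012 m and y of clip3_center in the frame of carton1_fin between -0.014 and 0.014 m and z of clip3_center in the frame of carton1_fin between 0.018 and 0.05 m and value of joint clip3_jaw between -0.09 and 0.12 rad and angle between clip3_center's own z axis and vertical below 0.25 rad)) and x of carton2_center in the frame of rack between -0.1 and 0.1 m and y of carton2_center in the frame of rack between -0.015 and 0.015 m and ((x of clip1_center in the frame of carton2_fin between -0.012 and 0.012 m and y of clip1_center in the frame of carton2_fin between -0.014 and 0.014 m and z of clip1_center in the frame of carton2_fin between 0.018 and 0.05 m and value of joint clip1_jaw between -0.09 and 0.12 rad and angle between clip1_center's own z axis and vertical below 0.25 rad) or (x of clip2_center in the frame of carton2_fin between -0.012 and 0.012 m and y of clip2_center in the frame of carton2_fin between -0.014 and 0.014 m and z of clip2_center in the frame of carton2_fin between 0.018 and 0.05 m and value of joint clip2_jaw between -0.09 and 0.12 rad and angle between clip2_center's own z axis and vertical below 0.25 rad) or (x of clip3_center in the frame of carton2_fin between -0.012 and 0.012 m and y of clip3_center in the frame of carton2_fin between -0.014 and 0.014 m and z of clip3_center in the frame of carton2_fin between 0.018 and 0.05 m and value of joint clip3_jaw between -0.09 and 0.12 rad and angle between clip3_center's own z axis and vertical below 0.25 rad)) and x of carton3_center in the frame of rack between -0.1 and 0.1 m and y of carton3_center in the frame of rack between -0.015 and 0.015 m and ((x of clip1_center in the frame of carton3_fin between -0.012 and 0.012 m and y of clip1_center in the frame of carton3_fin between -0.014 and 0.014 m and z of clip1_center in the frame of carton3_fin between 0.018 and 0.05 m and value of joint clip1_jaw between -0.09 and 0.12 rad and angle between clip1_center's own z axis and vertical below 0.25 rad) or (x of clip2_center in the frame of carton3_fin between -0.012 and 0.012 m and y of clip2_center in the frame of carton3_fin between -0.014 and 0.014 m and z of clip2_center in the frame of carton3_fin between 0.018 and 0.05 m and value of joint clip2_jaw between -0.09 and 0.12 rad and angle between clip2_center's own z axis and vertical below 0.25 rad) or (x of clip3_center in the frame of carton3_fin between -0.012 and 0.012 m and y of clip3_center in the frame of carton3_fin between -0.014 and 0.014 m and z of clip3_center in the frame of carton3_fin between 0.018 and 0.05 m and value of joint clip3_jaw between -0.09 and 0.12 rad and angle between clip3_center's own z axis and vertical below 0.25 rad)) and value of joint bar above 0.4 rad), for 0.2 s.
3. the keeper bar is shut in its detent (below 0.02 rad) (value of joint bar below 0.02 rad), for 0.2 s.
At the end, for the whole second after the job is handed in: Bar within 0.02 rad of shut; each carton upright in a bay, within 6 mm of its floor and 15 mm of its middle; one clip closed on each fold, its centre within 12 mm across, 14 mm along and 18 to 50 mm above the fold centre; spare clips within 20 mm of where they were parked (x of carton1_center in the frame of rack between -0.1 and 0.1 m and y of carton1_center in the frame of rack between -0.015 and 0.015 m and z of each of carton1_center, carton2_center, carton3_center in the frame of rack below 0.062 m and angle between each of carton1_center, carton2_center, carton3_center's own z axis and vertical below 0.08 rad and ((x of clip1_center in the frame of carton1_fin between -0.012 and 0.012 m and y of clip1_center in the frame of carton1_fin between -0.014 and 0.014 m and z of clip1_center in the frame of carton1_fin between 0.018 and 0.05 m and value of joint clip1_jaw between -0.09 and 0.12 rad and angle between clip1_center's own z axis and vertical below 0.25 rad) or (x of clip2_center in the frame of carton1_fin between -0.012 and 0.012 m and y of clip2_center in the frame of carton1_fin between -0.014 and 0.014 m and z of clip2_center in the frame of carton1_fin between 0.018 and 0.05 m and value of joint clip2_jaw between -0.09 and 0.12 rad and angle between clip2_center's own z axis and vertical below 0.25 rad) or (x of clip3_center in the frame of carton1_fin between -0.012 and 0.012 m and y of clip3_center in the frame of carton1_fin between -0.014 and 0.014 m and z of clip3_center in the frame of carton1_fin between 0.018 and 0.05 m and value of joint clip3_jaw between -0.09 and 0.12 rad and angle between clip3_center's own z axis and vertical below 0.25 rad)) and x of carton2_center in the frame of rack between -0.1 and 0.1 m and y of carton2_center in the frame of rack between -0.015 and 0.015 m and ((x of clip1_center in the frame of carton2_fin between -0.012 and 0.012 m and y of clip1_center in the frame of carton2_fin between -0.014 and 0.014 m and z of clip1_center in the frame of carton2_fin between 0.018 and 0.05 m and value of joint clip1_jaw between -0.09 and 0.12 rad and angle between clip1_center's own z axis and vertical below 0.25 rad) or (x of clip2_center in the frame of carton2_fin between -0.012 and 0.012 m and y of clip2_center in the frame of carton2_fin between -0.014 and 0.014 m and z of clip2_center in the frame of carton2_fin between 0.018 and 0.05 m and value of joint clip2_jaw between -0.09 and 0.12 rad and angle between clip2_center's own z axis and vertical below 0.25 rad) or (x of clip3_center in the frame of carton2_fin between -0.012 and 0.012 m and y of clip3_center in the frame of carton2_fin between -0.014 and 0.014 m and z of clip3_center in the frame of carton2_fin between 0.018 and 0.05 m and value of joint clip3_jaw between -0.09 and 0.12 rad and angle between clip3_center's own z axis and vertical below 0.25 rad)) and x of carton3_center in the frame of rack between -0.1 and 0.1 m and y of carton3_center in the frame of rack between -0.015 and 0.015 m and ((x of clip1_center in the frame of carton3_fin between -0.012 and 0.012 m and y of clip1_center in the frame of carton3_fin between -0.014 and 0.014 m and z of clip1_center in the frame of carton3_fin between 0.018 and 0.05 m and value of joint clip1_jaw between -0.09 and 0.12 rad and angle between clip1_center's own z axis and vertical below 0.25 rad) or (x of clip2_center in the frame of carton3_fin between -0.012 and 0.012 m and y of clip2_center in the frame of carton3_fin between -0.014 and 0.014 m and z of clip2_center in the frame of carton3_fin between 0.018 and 0.05 m and value of joint clip2_jaw between -0.09 and 0.12 rad and angle between clip2_center's own z axis and vertical below 0.25 rad) or (x of clip3_center in the frame of carton3_fin between -0.012 and 0.012 m and y of clip3_center in the frame of carton3_fin between -0.014 and 0.014 m and z of clip3_center in the frame of carton3_fin between 0.018 and 0.05 m and value of joint clip3_jaw between -0.09 and 0.12 rad and angle between clip3_center's own z axis and vertical below 0.25 rad)) and ((x of clip1_center in the frame of carton1_fin between -0.012 and 0.012 m and y of clip1_center in the frame of carton1_fin between -0.014 and 0.014 m and z of clip1_center in the frame of carton1_fin between 0.018 and 0.05 m and value of joint clip1_jaw between -0.09 and 0.12 rad and angle between clip1_center's own z axis and vertical below 0.25 rad) or (x of clip1_center in the frame of carton2_fin between -0.012 and 0.012 m and y of clip1_center in the frame of carton2_fin between -0.014 and 0.014 m and z of clip1_center in the frame of carton2_fin between 0.018 and 0.05 m and value of joint clip1_jaw between -0.09 and 0.12 rad and angle between clip1_center's own z axis and vertical below 0.25 rad) or (x of clip1_center in the frame of carton3_fin between -0.012 and 0.012 m and y of clip1_center in the frame of carton3_fin between -0.014 and 0.014 m and z of clip1_center in the frame of carton3_fin between 0.018 and 0.05 m and value of joint clip1_jaw between -0.09 and 0.12 rad and angle between clip1_center's own z axis and vertical below 0.25 rad) or distance of clip1_center from where it was at the start of the episode below 0.02 m) and ((x of clip2_center in the frame of carton1_fin between -0.012 and 0.012 m and y of clip2_center in the frame of carton1_fin between -0.014 and 0.014 m and z of clip2_center in the frame of carton1_fin between 0.018 and 0.05 m and value of joint clip2_jaw between -0.09 and 0.12 rad and angle between clip2_center's own z axis and vertical below 0.25 rad) or (x of clip2_center in the frame of carton2_fin between -0.012 and 0.012 m and y of clip2_center in the frame of carton2_fin between -0.014 and 0.014 m and z of clip2_center in the frame of carton2_fin between 0.018 and 0.05 m and value of joint clip2_jaw between -0.09 and 0.12 rad and angle between clip2_center's own z axis and vertical below 0.25 rad) or (x of clip2_center in the frame of carton3_fin between -0.012 and 0.012 m and y of clip2_center in the frame of carton3_fin between -0.014 and 0.014 m and z of clip2_center in the frame of carton3_fin between 0.018 and 0.05 m and value of joint clip2_jaw between -0.09 and 0.12 rad and angle between clip2_center's own z axis and vertical below 0.25 rad) or distance of clip2_center from where it was at the start of the episode below 0.02 m) and ((x of clip3_center in the frame of carton1_fin between -0.012 and 0.012 m and y of clip3_center in the frame of carton1_fin between -0.014 and 0.014 m and z of clip3_center in the frame of carton1_fin between 0.018 and 0.05 m and value of joint clip3_jaw between -0.09 and 0.12 rad and angle between clip3_center's own z axis and vertical below 0.25 rad) or (x of clip3_center in the frame of carton2_fin between -0.012 and 0.012 m and y of clip3_center in the frame of carton2_fin between -0.014 and 0.014 m and z of clip3_center in the frame of carton2_fin between 0.018 and 0.05 m and value of joint clip3_jaw between -0.09 and 0.12 rad and angle between clip3_center's own z axis and vertical below 0.25 rad) or (x of clip3_center in the frame of carton3_fin between -0.012 and 0.012 m and y of clip3_center in the frame of carton3_fin between -0.014 and 0.014 m and z of clip3_center in the frame of carton3_fin between 0.018 and 0.05 m and value of joint clip3_jaw between -0.09 and 0.12 rad and angle between clip3_center's own z axis and vertical below 0.25 rad) or distance of clip3_center from where it was at the start of the episode below 0.02 m) and value of joint bar below 0.02 rad and velocity of joint bar below 0.05 rad/s); the robot touches nothing.
It fails at once if the timer is pushed more than 30 mm or tipped over (distance of timer from where it was at the start of the episode above 0.03 m or angle between timer's own z axis and vertical above 0.5 rad).
It fails at once if the glass jar is pushed more than 30 mm or tipped over (distance of jar from where it was at the start of the episode above 0.03 m or angle between jar's own z axis and vertical above 0.5 rad).
It fails at once if the egg cup is pushed more than 30 mm or tipped over (distance of eggcup1 from where it was at the start of the episode above 0.03 m or angle between eggcup1's own z axis and vertical above 0.5 rad).
It fails at once if the egg cup is pushed more than 30 mm or tipped over (distance of eggcup2 from where it was at the start of the episode above 0.03 m or angle between eggcup2's own z axis and vertical above 0.5 rad).
It fails at once if the shaker is pushed more than 30 mm or tipped over (distance of shaker from where it was at the start of the episode above 0.03 m or angle between shaker's own z axis and vertical above 0.5 rad).
Of carton1, carton2, carton3 only 2 to 3 are there at a start; the rules pass over those that are not, and their reading is None.
At some moment in a run one of carton1, carton2, carton3 may be knocked a few centimetres aside while the robot is not near it.
It also fails if it takes over 210 s, if anything falls off the work surface, if the arm or the gripper's body presses on something with over 40 N, if the wrist force passes 120 N, or if a joint passes its speed limit or range.

## Working session

There is one attempt and no reset: what is moved stays moved. The work goes in short steps, Python scripts to look and compute and a shell command to move; the robot and the scene stay as the last step left them, time stands still between calls to the robot, and variables do not carry over. Pictures are saved under pics/ and viewed, at most 14 in all, crops included, and the job is handed in when it is done.

```bash
ls; mkdir -p pics
python3 - <<'E'
from cell import sensors,get_image,camera_params
import cv2,numpy as np
s=sensors.read_state();print(s)
for n in("scene","side"):
    cv2.imwrite(f"pics/{n}0.png",get_image(n));p=camera_params(n);R=cv2.Rodrigues(np.array(p["rvec"],float))[0]
    print(n,np.array(p["mtx"]).tolist(),(-R.T@np.array(p["tvec"],float).ravel()).round())
E
```

```text
pics
{'clock': 0.0, 'qpos': array([-0.06581797,  0.62935003,  0.03840474,  1.51839542, -0.02699414,
        0.99627771, -0.01997974]), 'qd': array([ 0.00074052, -0.00119373,  0.0004432 ,  0.00103401,  0.00131284,
       -0.00219167,  0.00103172]), 'tau': array([-1.11932164e-03, -5.63405585e+01,  1.22606792e+00, -1.93450052e+01,
        1.09587883e-02,  1.05136272e-02, -8.84369996e-06]), 'eef_pos': array([6.49365671e+02, 6.00747967e-02, 2.30377105e+02]), 'tool_rot': array([-3.13967900e+00,  8.96551964e-06,  1.57086724e+00]), 'force': array([-1.12574388, -0.32437097, -0.38374312]), 'torque': array([-0.03289036,  0.01297634, -0.01293305]), 'gripper_force': 0.0, 'width': 85.05702087308721}
scene [[594.4017029338602, 0.0, 323.0665433940072], [0.0, 594.4017029338602, 242.26258808993254], [0.0, 0.0, 1.0]] [1249. -397. 1136.]
side [[433.9446111731758, 0.0, 319.98746865162946], [0.0, 433.9446111731758, 244.49028933184863], [0.0, 0.0, 1.0]] [ 171. -830.  605.]
```

View pics/scene0.png

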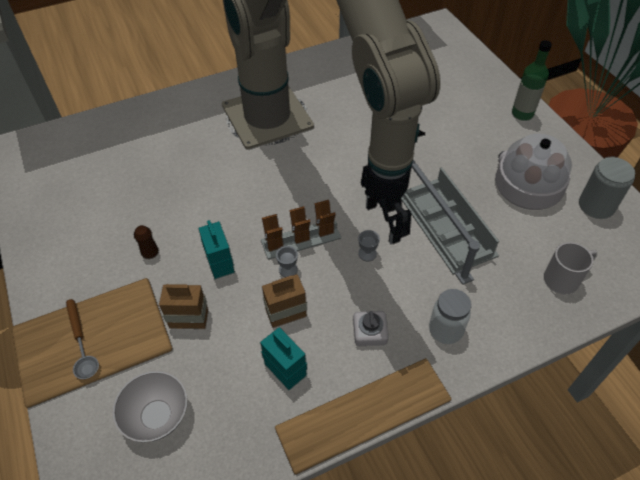

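View pics/side0.png

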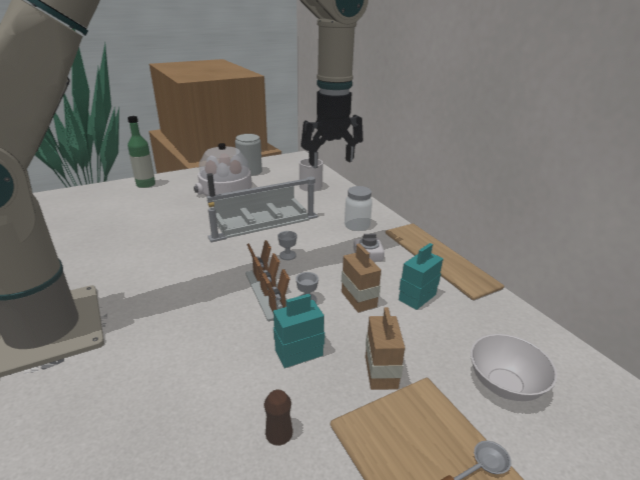

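Scene: two brown cartons with folds at about (182,290) and (287,283), two turquoise look-alikes, three clips on the strip around (300,225), and the rack at (450,215) with the bar on its left. In the side view the grip post is the dark one at about (211,180), at the near (low x) end.

```bash
cat > h.py <<'E'
from cell import sensors,get_image,camera_params
import cv2,numpy as np
def cam(n):
    p=camera_params(n);return np.array(p["mtx"],float),cv2.Rodrigues(np.array(p["rvec"],float))[0],np.array(p["tvec"],float).ravel()
def ray(c,uv):
    K,R,t=c;return -R.T@t,R.T@np.linalg.inv(K)@np.array([uv[0],uv[1],1.])
def onz(c,uv,z):
    o,d=ray(c,uv);return (o+d*(z-o[2])/d[2])[:2]
def tri(c1,u1,c2,u2):
    o1,d1=ray(c1,u1);o2,d2=ray(c2,u2);a=np.linalg.lstsq(np.c_[d1,-d2],o2-o1,rcond=None)[0]
    p,q=o1+a[0]*d1,o2+a[1]*d2;return (p+q)/2,np.linalg.norm(p-q)
def proj(c,p):
    K,R,t=c;q=K@(R@np.array(p,float)+t);return q[:2]/q[2]
def rot(s):
    from scipy.spatial.transform import Rotation as T
    return T.from_euler('xyz',s["tool_rot"]).as_matrix()
def go(x,y,z,yaw=None):
    """shift in tool axes (cm) and turn (deg) to TCP x,y,z, tool-y direction at world angle yaw(deg)"""
    s=sensors.read_state();R=rot(s);d=R.T@(np.array([x,y,z])-s["eef_pos"])/10
    a=0
    if yaw is not None:
        cur=np.degrees(np.arctan2(R[1,1],R[0,1]));a=-((yaw-cur+90)%180-90)
    print("go",d.round(2),round(a,1))
E
python3 - <<'E'
from h import *
S,D=cam("scene"),cam("side")
for n in("scene","side"):
    im=cv2.imread(f"pics/{n}0.png");h=cv2.cvtColor(im,cv2.COLOR_BGR2HSV)
    m=cv2.inRange(h,(5,90,30),(22,255,200))
    for c in cv2.findContours(m,0,2)[0]:
        a=cv2.contourArea(c)
        if 25<a<4000: print(n,int(a),cv2.boundingRect(c),cv2.minAreaRect(c))
for u in[(180,290),(285,282)]: print("fold",onz(S,u,130))
for nm,a,b in[("c1",(182,290),(388,323)),("c2",(287,283),(363,256)),("hinge",(470,243),(310,185)),("gripend",(415,168),(211,178))]: print(nm,tri(S,a,D,b))
a=cv2.imread("pics/scene0.png")[150:340,150:510];b=cv2.imread("pics/side0.png")[160:400,190:450]
cv2.imwrite("pics/z.png",np.vstack([cv2.resize(a,(570,300),interpolation=2),cv2.resize(b,(570,300),interpolation=2)]))
E
```

```text
scene 144 (271, 311, 35, 16) ((288.75, 318.75), (5.0596442222595215, 35.73373031616211), 71.56504821777344)
scene 150 (168, 309, 40, 19) ((189.91586303710938, 323.55731201171875), (16.198766708374023, 41.43525695800781), 69.775146484375)
scene 1119 (160, 285, 43, 30) ((181.0, 299.5), (29.0, 42.0), 90.0)
scene 1064 (263, 275, 42, 39) ((283.9000244140625, 293.20001220703125), (29.409177780151367, 39.528465270996094), 71.56504821777344)
scene 168 (134, 226, 17, 15) ((141.50003051757812, 233.5000457763672), (14.142135620117188, 15.55634880065918), 45.0)
scene 448 (262, 214, 21, 37) ((273.19232177734375, 231.96156311035156), (34.51643753051758, 16.86598777770996), 78.69007110595703)
scene 446 (290, 207, 20, 36) ((300.7972717285156, 224.28378295898438), (34.35939025878906, 17.5906925201416), 80.53767395019531)
scene 447 (315, 200, 20, 36) ((325.361572265625, 217.392333984375), (34.35761642456055, 18.233104705810547), 82.87498474121094)
scene 2198 (285, 0, 55, 53) ((312.0, 26.0), (52.0, 54.0), 90.0)
side 148 (463, 469, 47, 11) ((486.0, 474.0), (10.0, 46.0), 90.0)
side 59 (438, 469, 19, 11) 
[... 764 characters left out ...]
162414550781)
side 348 (345, 254, 35, 33) ((364.1920471191406, 267.44403076171875), (40.6668815612793, 21.440237045288086), 55.304847717285156)
side 516 (249, 242, 30, 67) ((268.6195373535156, 275.3313293457031), (66.51129913330078, 25.39875602722168), 76.50426483154297)
fold [ 550.40395506 -393.86106928]
fold [ 621.99827619 -196.60347406]
c1 (array([ 541.44833254, -391.87707131,  112.34346957]), np.float64(4.370458138787914))
c2 (array([ 617.7494878 , -193.24851634,  112.12593907]), np.float64(7.285712015977259))
hinge (array([690.40108598, 201.93922869, 107.76117503]), np.float64(11.741514076817063))
gripend (array([436.99397443, 216.32815474, 142.96278461]), np.float64(57.59525058390702))
```

View pics/z.png

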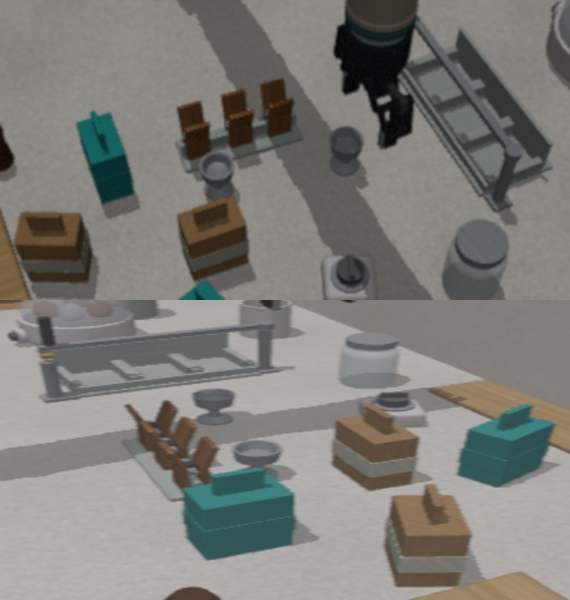

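```bash
python3 -m inch '[[[2,-2,-4,0],[5,-5,-8,0],[8,-8,-10,0],[10,-10,-12,0],[11,-12,-12,0],[11,-12,-12,0]]]' 8.5
python3 - <<'E'
from h import *
cv2.imwrite("pics/w1.png",get_image("wrist"));c=cam("wrist");print(ray(c,(320,240)));print(sensors.read_state()["eef_pos"])
E
```

```text
clock: 0.6
eef_pos: [525.5, 116.7, 354.3]
tool_rot: [3.141, -0.005, 1.58]
force: [0.0, 0.5, 0.0]
width: 85.1
gripper_force: 0.0
(array([528.2467357 , 196.21771554, 495.46823845]), array([ 0.00213469, -0.34015484, -0.94061483]))
[527.85650064 113.66391523 353.08990381]
```

View w1.

View pics/w1.png

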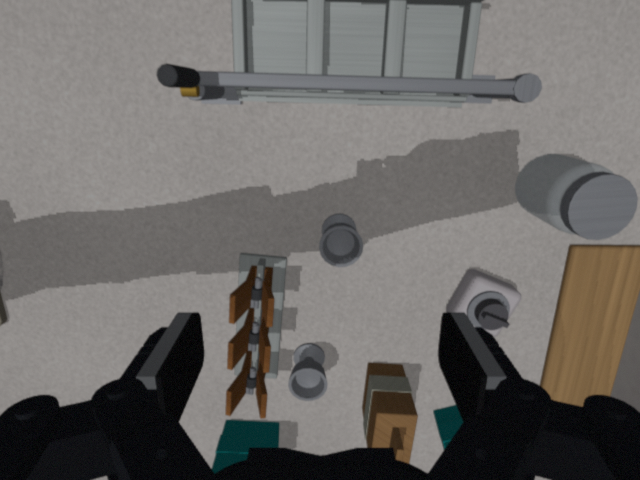

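The wrist view shows the grip post top at (168,73), the hinge top at (527,88), the bay dividers at columns 315 and 397, clips at (255,290),(252,337),(250,380), an egg cup between the strip and the carton, the timer at (488,308) and the jar at (600,205).

Run:
```python
from h import *
im=get_image("wrist");c=cam("wrist");cv2.imwrite("pics/w2.png",im);old=cv2.imread("pics/w1.png")
print(cv2.phaseCorrelate(cv2.cvtColor(old[:280],6).astype(np.float32),cv2.cvtColor(im[:280],6).astype(np.float32)))
g=onz(c,(168,73),183);h=onz(c,(527,88),123);h2=onz(c,(527,88),106)
print("grip",g,"hinge",h,h2,"len",np.linalg.norm(g-h),np.linalg.norm(g-h2),"yaw",np.degrees(np.arctan2(*(h-g)[::-1])))
for u,z in[((244,255),8),((281,255),8),((340,243),60),((308,384),60),((488,308),40),((600,205),110),((390,447),134)]: print(u,onz(c,u,z))
a=cv2.resize(im[30:130,140:560],None,fx=1.9,fy=1.9,interpolation=2);b=cv2.resize(im[245:425,215:300],None,fx=2,fy=2,interpolation=2)
o=np.zeros((560,800,3),np.uint8);o[:190,:798]=a;o[195:555,:170]=b;d=cv2.resize(im[350:480,350:440],None,fx=2.7,fy=2.7,interpolation=2);o[195:195+d.shape[0],200:200+d.shape[1]]=d;cv2.imwrite("pics/z2.png",o)
```

```text
((-2.074622016280216, -3.558728125147155), 0.7841729319757885)
grip [423.5129078  204.70993141] hinge [704.37013614 196.03144807] [712.35803185 196.11709013] len 280.99127884582157 288.9729098258334 yaw -1.769875409616794
(244, 255) [434.77677705  -3.1651636 ]
(281, 255) [481.2879015   -3.01754585]
(340, 243) [552.47556959  32.64981097]
(308, 384) [ 515.73034567 -156.64747586]
(488, 308) [737.10322817 -59.44458649]
(600, 205) [797.46299237  90.74259323]
(390, 447) [ 608.5676873  -180.94693598]
```

View pics/z2.png

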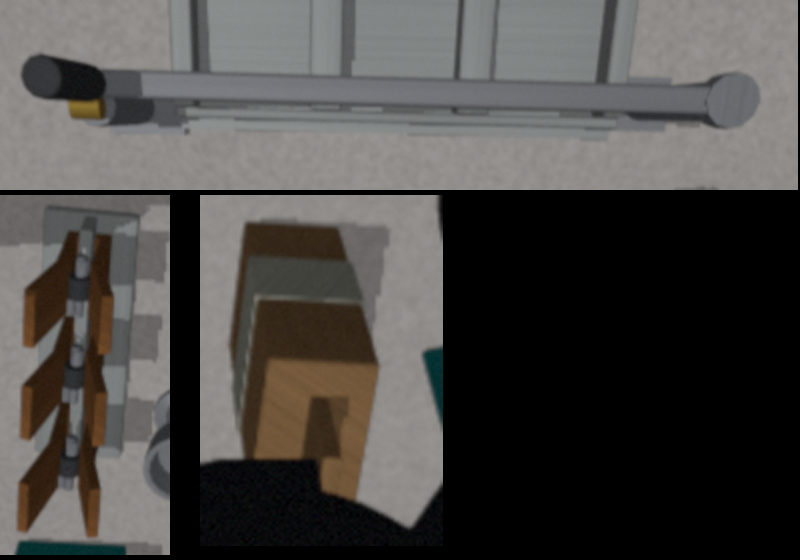

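Run:
```python
from h import *
c=cam("wrist")
g=onz(c,(162,69.5),183);h=onz(c,(526,82.6),123)
print(g,h,np.linalg.norm(g-h));d=(h-g)/np.linalg.norm(h-g);m=(g+h)/2
G=m-d*142.5;H=m+d*142.5;print("G",G,"H",H,"yaw",np.degrees(np.arctan2(d[1],d[0])))
go(*G,210);go(*G,140)
```

```text
[419.59276131 206.97792682] [702.82963138 200.31729949] 283.3151752438156
G [418.75058177 206.9977316 ] H [703.67181093 200.29749471] yaw -1.3471251501854657
go [  9.59 -11.03  14.2 ] 0
go [  9.59 -11.04  21.2 ] 0
```

```bash
python3 -m inch '[[[3,-3,2,0],[6,-6,5,0],[8.5,-9,9,0],[9.6,-11,12,0],[9.6,-11,14,0],[9.6,-11,14,0],[9.6,-11,14.2,0],[9.6,-11,14.2,0]]]'
python3 - <<'E'
from h import *
cv2.imwrite("pics/w3.png",cv2.resize(get_image("wrist"),None,fx=.6,fy=.6));go(418.7,207,140);print(proj(cam("wrist"),(418.7,207,183))*.6)
E
```

```text
clock: 1.37
eef_pos: [422.2, 205.1, 209.7]
tool_rot: [3.14, 0.0, 1.568]
force: [0.5, -0.2, 0.9]
width: 84.9
gripper_force: 0.0
go [ 0.17 -0.42  7.03] 0
[185.32745949 168.48480693]
```

View pics/w3.png

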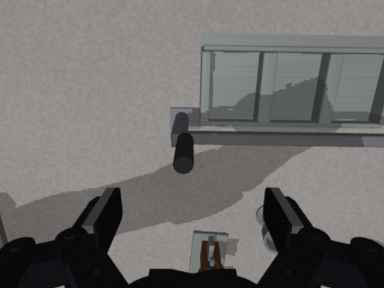

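Run:
```python
from h import *
p=onz(cam("wrist"),(184/.6,163/.6),183);print(p);go(*p,140)
```

```text
[417.76817031 211.47694772]
go [ 0.62 -0.52  7.03] 0
```

```bash
python3 -m inch '[[[0.5,-0.4,2,0],[0.5,-0.4,4.5,0],[0.5,-0.4,7,0],[0.5,-0.4,7,0],[0.5,-0.4,7,0]]]'
python3 -m inch '[[[0,0,0,0],[0,0,0,0],[0,0,0,0],[0,0,0,0],[0,0,0,0],[0,0,0,0],[0,0,0,0],[0,0,0,0]]]' 0
python3 - <<'E'
from h import *
s=sensors.read_state();P=s["eef_pos"][:2];a=np.radians(-1.35);d=np.array([np.cos(a),np.sin(a)]);H=P+285*d
print(P,H)
for k in np.linspace(0,1.1,12)[1:]:
    q=H-285*np.array([np.cos(a+k),np.sin(a+k)]);e=rot(s).T@np.r_[q-P,0]/10;print(k.round(2),e.round(2))
E
```

```text
clock: 1.83
eef_pos: [417.4, 210.3, 139.9]
tool_rot: [3.141, 0.0, 1.569]
force: [1.1, 0.6, 0.7]
width: 85.0
gripper_force: 0.0
clock: 2.5
eef_pos: [415.2, 211.2, 139.9]
tool_rot: [-3.141, -0.0, 1.571]
force: [-3.5, 0.1, 6.6]
width: 14.5
gripper_force: 58.3
[415.22946765 211.19970279] [700.15036027 204.48516981]
0.1 [-2.85  0.07 -0.  ]
0.2 [-5.67  0.43 -0.  ]
0.3 [-8.45  1.07 -0.  ]
0.4 [-11.15   1.99  -0.  ]
0.5 [-13.74   3.16  -0.  ]
0.6 [-1.621e+01  4.590e+00 -1.000e-02]
0.7 [-1.851e+01  6.260e+00 -1.000e-02]
0.8 [-2.064e+01  8.160e+00 -1.000e-02]
0.9 [-2.257e+01  1.025e+01 -1.000e-02]
1.0 [-2.429e+01  1.253e+01 -1.000e-02]
1.1 [-2.576e+01  1.497e+01 -2.000e-02]
```

```bash
python3 -m inch '[[[-1.4,0,0,0],[-2.85,0.1,0,0],[-4.3,0.2,0,0],[-5.7,0.4,0,0],[-7.1,0.7,0,0],[-8.45,1.1,0,0],[-9.8,1.5,0,0],[-11.15,2,0,0]]]'
python3 - <<'E'
from h import *
s=sensors.read_state();P=s["eef_pos"][:2];H=np.array([700.1,204.5]);v=H-P
print(np.linalg.norm(v),np.degrees(np.arctan2(v[1],v[0])),P)
E
```

```text
clock: 3.17
eef_pos: [434.8, 98.7, 139.8]
tool_rot: [-3.139, 0.001, 1.571]
force: [-2.8, -0.8, 8.0]
width: 14.6
gripper_force: 59.0
285.6473220008192 21.74695569756428 [434.78241488  98.66535732]
```

```bash
python3 -m inch '[[[-2.6,1.2,0,0],[-5.1,2.6,0,0],[-7.4,4.3,0,0],[-9.5,6.2,0,0],[-11.4,8.3,0,0],[-13.1,10.5,0,0],[-14.6,13,0,0],[-14.9,13.6,0,0]]]'
python3 -m inch '[[[0,0,0,0],[0,0,0,0],[0,0,0,0]]]'
python3 - <<'E'
from h import *
s=sensors.read_state();P=s["eef_pos"][:2];H=np.array([700.1,204.5]);v=H-P
print(np.linalg.norm(v),np.arctan2(v[1],v[0])+.0235,P)
E
```

```text
clock: 3.83
eef_pos: [566.2, -51.6, 139.0]
tool_rot: [-3.126, -0.0, 1.567]
force: [-26.8, 5.2, 26.2]
width: 14.4
gripper_force: 64.2
clock: 4.08
eef_pos: [566.0, -51.4, 139.4]
tool_rot: [-3.13, 0.002, 1.569]
force: [-14.0, -2.7, 12.6]
width: 14.3
gripper_force: 61.5
288.9073441865961 1.111735879491398 [566.03290427 -51.41691497]
```

```bash
python3 -m inch '[[[0,0,0,0],[0,0,0,0],[0,0,0,0],[0,0,0,0],[0,0,-3,0],[0,0,-6,0],[0,0,-9,0],[0,0,-12,0]]]' 8.5
python3 -m inch '[[[3,0,-2,0],[7,0,-4,0],[11,0,-6,0],[15,0,-8,0],[19,0,-8,0],[23,0,-8,0],[26,0,-8,0],[27,0,-8,0]]]'
python3 -m inch '[[[0,0,0,0],[0,0,0,0],[0,0,0,0],[0,0,0,0]]]'
python3 - <<'E'
from h import *
im=get_image("wrist");c=cam("wrist");np.save("c4.npy",np.array(c,dtype=object),allow_pickle=True);cv2.imwrite("pics/w4.png",im);cv2.imwrite("pics/s4.png",get_image("scene"))
E
```

```text
clock: 4.75
eef_pos: [572.0, -49.2, 260.5]
tool_rot: [-3.141, -0.0, 1.571]
force: [0.9, -0.0, -0.0]
width: 85.3
gripper_force: 0.0
clock: 5.42
eef_pos: [570.3, 229.2, 339.3]
tool_rot: [-3.141, -0.006, 1.58]
force: [-0.6, -0.6, 0.5]
width: 84.7
gripper_force: 0.0
clock: 5.75
eef_pos: [572.6, 218.0, 339.3]
tool_rot: [3.141, 0.001, 1.567]
force: [-0.6, -1.0, 0.5]
width: 85.2
gripper_force: 0.0Traceback (most recent call last):
  File "<stdin>", line 2, in <module>
ValueError: could not broadcast input array from shape (3,3) into shape (3,)
```

Run:
```python
from h import *
import pickle
im=get_image("wrist");c=cam("wrist");pickle.dump(c,open("c4.pkl","wb"));cv2.imwrite("pics/w4.png",im);cv2.imwrite("pics/s4.png",get_image("scene"))
```

```text
(no output)
```

View pics/w4.png

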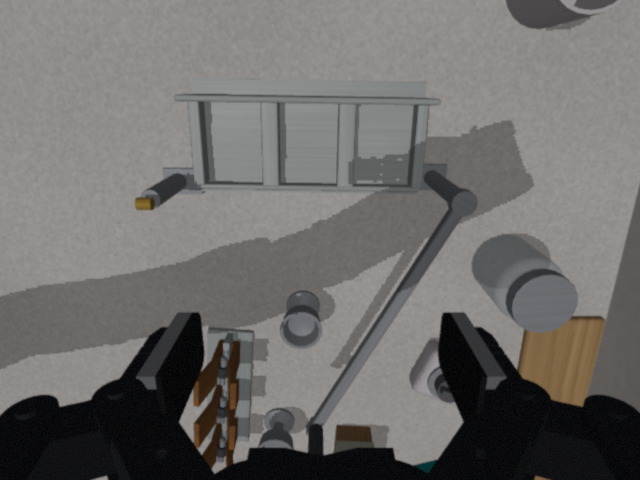

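The bar is open. The rack's back wall runs along row 99, columns 177 to 438, the front lip along row 189, and the ridges are at columns 271 and 347.

Run:
```python
from h import *
import pickle
c=pickle.load(open("c4.pkl","rb"))
im=cv2.imread("pics/w4.png");g=cv2.cvtColor(im,6)
for r in(125,140,155,170):
    e=np.abs(np.convolve(g[r,180:440].astype(float),[1,1,0,-1,-1],'same'));e[:3]=e[-3:]=0
    print(r,[(int(i)+180,int(e[i])) for i in range(2,len(e)-2) if e[i]>35 and e[i]==e[i-2:i+3].max()])
for col in(240,310,390):
    e=np.abs(np.convolve(g[70:210,col].astype(float),[1,1,0,-1,-1],'same'));e[:3]=e[-3:]=0
    print("col",col,[(int(i)+70,int(e[i])) for i in range(2,len(e)-2) if e[i]>25 and e[i]==e[i-2:i+3].max()])
print("backtop",onz(c,(177,98),70),onz(c,(438,101),70))
for r in(125,145,170): print(r,onz(c,(271,r),30),onz(c,(347.5,r),30))
print("lip",onz(c,(240,188),22),onz(c,(390,190),22),"hinge cap",onz(c,(463,202),123))
```

```text
125 [(199, 133), (205, 67), (211, 92), (277, 121), (286, 82), (336, 63), (340, 75), (354, 75), (358, 76), (412, 124), (416, 117), (428, 52)]
140 [(201, 138), (206, 64), (212, 90), (277, 127), (286, 81), (336, 61), (339, 64), (353, 66), (358, 74), (410, 115), (415, 124), (425, 47)]
155 [(202, 140), (207, 62), (213, 90), (277, 127), (281, 45), (287, 81), (336, 66), (339, 70), (353, 68), (357, 70), (358, 70), (385, 66), (409, 73), (414, 72)]
170 [(203, 136), (208, 60), (215, 87), (277, 119), (281, 45), (285, 79), (335, 66), (338, 71), (348, 75), (408, 76), (412, 70)]
col 240 [(94, 92), (97, 62), (102, 54), (181, 121), (185, 110), (190, 26)]
col 310 [(95, 89), (98, 64), (104, 51), (182, 129), (186, 102), (191, 33)]
col 390 [(96, 78), (99, 71), (105, 32), (154, 71), (183, 56), (187, 53), (193, 42)]
backtop [438.70431344 293.86802562] [684.62648576 290.58160451]
125 [521.52941541 265.77883289] [602.14606993 265.58364469]
145 [520.67809532 244.97841091] [602.52786874 244.77871639]
170 [519.57660818 218.06562265] [603.02186336 217.86002958]
lip [482.88103588 196.28145576] [651.8881739  193.55995959] hinge cap [700.15561926 206.24094768]
```

```bash
python3 -m inch '[[[-4,0,0,0],[-8,0,0,0],[-12,0.5,0,0],[-16,1,0,0],[-20,1.5,0,0],[-24,2,0,0],[-28,2.5,0,0],[-32,3,0,0]]]'
python3 -m inch '[[[-4,0,0,0],[-8,0.5,1,0],[-12,1,2,0],[-15,1,3,0],[-15,1,3,0],[-15,1,3,0],[-15,1,3,0],[-15,1,3,0]]]'
python3 - <<'E'
from h import *
import pickle
im=get_image("wrist");c=cam("wrist");pickle.dump(c,open("c5.pkl","wb"));cv2.imwrite("pics/w5.png",im)
E
```

```text
clock: 6.57
eef_pos: [601.7, -102.3, 339.7]
tool_rot: [3.141, 0.0, 1.57]
force: [1.1, 0.3, -0.2]
width: 85.2
gripper_force: 0.0
clock: 7.23
eef_pos: [612.6, -247.7, 309.9]
tool_rot: [3.14, -0.001, 1.573]
force: [0.1, 1.3, 0.7]
width: 84.9
gripper_force: 0.0
```

View pics/w5.png

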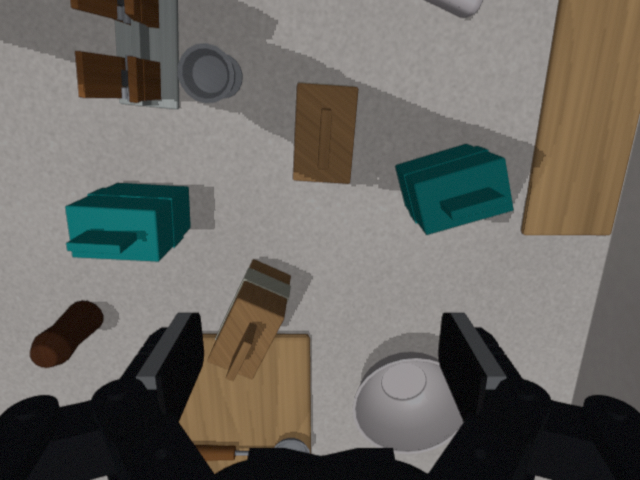

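Both cartons are in view. Carton A's top runs from (298,83) to (351,184), with the fold at about (325,140). Carton B is at about (248,340), its fold running from (258,323) to (232,378).

Run:
```python
from h import *
import pickle
c=pickle.load(open("c5.pkl","rb"));im=cv2.imread("pics/w5.png")
m=cv2.inRange(cv2.cvtColor(im,40),(5,90,30),(22,255,200));q=m*0;q[70:200,280:370]=m[70:200,280:370]
k=max(cv2.findContours(q,0,2)[0],key=cv2.contourArea);b=cv2.boxPoints(cv2.minAreaRect(k));print(b.tolist())
W=np.array([onz(c,p,100) for p in b]);print(W.round(1),W.mean(0))
for i in range(4):
    v=W[(i+1)%4]-W[i];print(np.linalg.norm(v).round(1),np.degrees(np.arctan2(v[1],v[0])).round(1))
print("corners",np.mean([onz(c,p,100) for p in[(298,83),(357,87),(351,184),(293,182)]],0))
W2=[onz(c,p,134) for p in[(258,323),(232,378)]];print("B",W2);v=W2[1]-W2[0];print(np.degrees(np.arctan2(v[1],v[0])),np.linalg.norm(v))
cv2.imwrite("pics/z3.png",np.hstack([cv2.resize(im[75:195,280:370],(390,520),interpolation=2),cv2.resize(im[255:385,200:300],(400,520),interpolation=2)]))
```

```text
[[290.5645446777344, 179.31480407714844], [297.2296447753906, 82.67101287841797], [357.6319885253906, 86.83668518066406], [350.9668884277344, 183.48046875]]
[[ 588.3 -237.6]
 [ 595.1 -159.5]
 [ 643.4 -162.5]
 [ 640.1 -241.1]] [ 616.72351296 -200.17802527]
78.3 85.0
48.3 -3.5
78.6 -92.4
52.0 176.2
corners [ 617.2717333  -200.96677987]
B [array([ 559.72082649, -357.59636999]), array([ 533.29344135, -415.18386657])]
-114.65078714462359 63.3618690348245
```

View pics/z3.png

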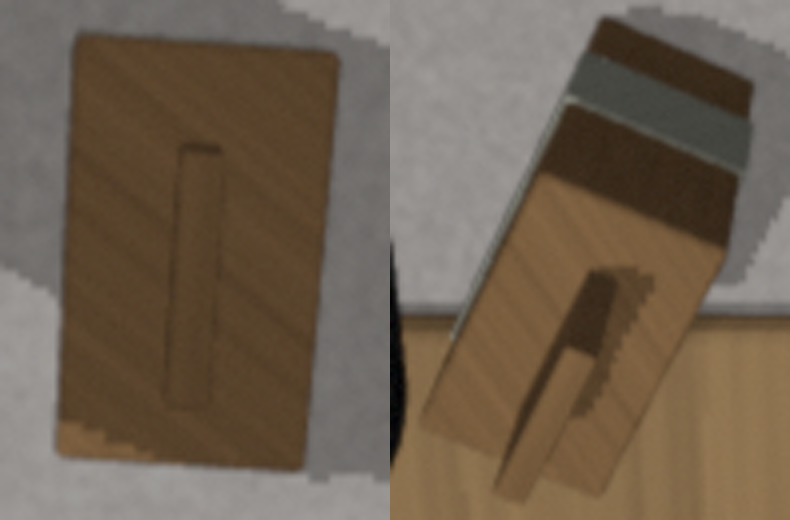

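Run:
```python
from h import *
import pickle
c=pickle.load(open("c5.pkl","rb"))
for a,b in[((326.2,110),(323.4,168.5)),((246.3,342.5),(230,379))]:
    p,q=onz(c,a,134),onz(c,b,134);v=p-q;print(p,q,"mid",(p+q)/2,np.linalg.norm(v),np.degrees(np.arctan2(v[1],v[0])))
go(617.2,-201,200,-3.5);go(617.2,-201,106,-3.5)
```

```text
[ 617.89853705 -178.8884765 ] [ 616.06154355 -222.06569027] mid [ 616.9800403  -200.47708339] 43.216273944934265 87.56379515385008
[ 548.44728812 -377.37031462] [ 531.38788322 -416.28779455] mid [ 539.91758567 -396.82905458] 42.492276226441724 66.329847233123
go [ 4.65  0.45 11.01] 3.6
go [ 4.64  0.44 20.41] 3.6
```

```bash
python3 -m inch '[[[3,0.4,4,3],[4.7,0.4,8,3],[4.7,0.4,12,3],[4.7,0.4,16,3],[4.7,0.4,19,3],[4.7,0.4,20.4,3],[4.7,0.4,20.4,3],[4.7,0.4,20.4,3]]]' 4.5
python3 -m inch '[[[0,0,0,0],[0,0,0,0],[0,0,0,0],[0,0,0,0],[0,0,0,0],[0,0,0,0]]]' 0
python3 - <<'E'
from h import *
cv2.imwrite("pics/w6.png",get_image("wrist"));print(sensors.read_state()["eef_pos"],sensors.read_state()["tool_rot"])
E
```

```text
clock: 7.95
eef_pos: [616.5, -201.2, 105.5]
tool_rot: [-3.141, -0.001, 1.52]
force: [-0.1, 0.4, 0.5]
width: 45.1
gripper_force: 0.0
clock: 8.45
eef_pos: [616.4, -202.7, 107.2]
tool_rot: [3.14, 0.0, 1.518]
force: [-2.2, 0.4, 7.0]
width: 7.0
gripper_force: 59.3
[ 616.38506758 -202.72239328  107.20380561] [3.14006337e+00 4.61474601e-04 1.51839459e+00]
```

```bash
python3 -m inch '[[[0,0,-1,0],[0,0,-4,0],[0,0,-8,0],[0,0,-12,0],[0,0,-16,0],[0,0,-19,0],[0,0,-21.5,0],[0,0,-21.5,0]]]'
python3 - <<'E'
from h import *
go(642.5,240.6,320,-1)
E
```

```text
clock: 9.17
eef_pos: [618.8, -203.4, 327.7]
tool_rot: [3.13, 0.003, 1.518]
force: [1.4, -0.7, -1.2]
width: 7.1
gripper_force: 58.9
go [4.446e+01 2.000e-02 6.500e-01] -2.0
```

```bash
python3 -m inch '[[[1.5,0,0,0],[4,0,0,0],[7,0,0,0],[10,0,0,0],[13,0,0,0],[16,0,0,0],[19,0,0,0],[22,0,0,0]]]'
python3 -m inch '[[[3,0,0,0],[6,0,0,0],[9,0,0,-1],[12,0,0,-2],[15,0,0,-2],[18,0,0,-2],[20.5,0,0,-2],[22.5,0,0,-2]]]'
python3 -m inch '[[[0,0,0,0],[0,0,0,0],[0,0,0,0],[0,0,0,0],[0,0,0,0],[0,0,0,0]]]'
python3 - <<'E'
from h import *
go(642.5,240.6,120,-1);cv2.imwrite("pics/w7.png",get_image("wrist"))
E
```

```text
clock: 9.83
eef_pos: [626.0, 19.8, 318.6]
tool_rot: [-3.138, -0.0, 1.519]
force: [0.6, -0.4, -1.8]
width: 7.1
gripper_force: 58.9
clock: 10.5
eef_pos: [637.0, 245.9, 318.3]
tool_rot: [-3.137, -0.001, 1.557]
force: [0.6, 0.2, -1.6]
width: 6.7
gripper_force: 58.8
clock: 11.0
eef_pos: [639.5, 240.8, 320.3]
tool_rot: [-3.142, 0.0, 1.552]
force: [0.9, 0.6, -2.2]
width: 7.1
gripper_force: 58.8
go [-0.    0.31 20.03] -0.1
```

View pics/w7.png

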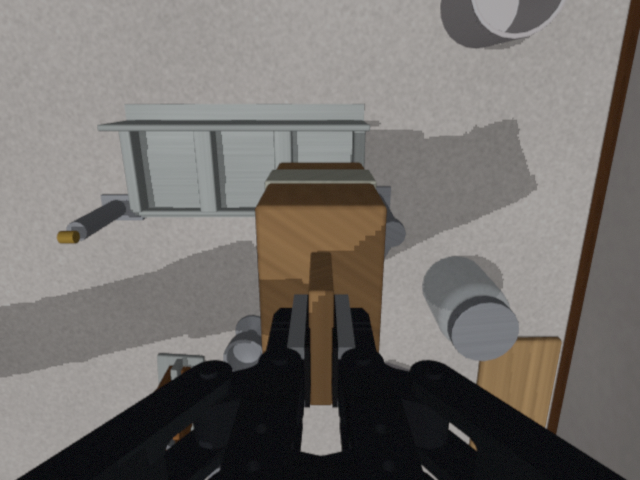

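The carton hangs straight, its back face visible over the wall. I lower it above the wall and check the gap there.

```bash
python3 -m inch '[[[0,0.3,2,0],[0,0.3,5,0],[0,0.3,8,0],[0,0.3,11,0],[0,0.3,13.3,0],[0,0.3,13.3,0],[0,0.3,13.3,0],[0,0.3,13.3,0]]]'
python3 - <<'E'
from h import *
import pickle
im=get_image("wrist");c=cam("wrist");pickle.dump(c,open("c8.pkl","wb"))
cv2.imwrite("pics/w8.png",im)
s=sensors.read_state();print(s["eef_pos"])
T=s["eef_pos"];b=T[2]-107.2
# predicted carton back bottom edge and bay back-wall inner top edge
for n,p in[("bot L",(T[0]-25,T[1]+42,b)),("bot R",(T[0]+25,T[1]+42,b)),("top L",(T[0]-25,T[1]+42,b+100)),("top R",(T[0]+25,T[1]+42,b+100)),("wall in L",(642.5-32,242.6+45,70)),("wall in R",(642.5+32,242.6+45,70)),("wall end",(642.5+41,242.6+51,70))]: print(n,proj(c,p).round(1))
E
```

```text
clock: 11.72
eef_pos: [643.6, 242.1, 189.2]
tool_rot: [3.139, -0.001, 1.553]
force: [0.4, 1.1, -0.9]
width: 6.9
gripper_force: 58.9
[643.92012866 242.40552683 189.77342916]
bot L [275.  162.6]
bot R [358.5 161.1]
top L [248.2 206.9]
top R [382.8 204.5]
wall in L [263.3 154.4]
wall in R [365.7 152.5]
wall end [380.4 142.5]
```

View pics/w8.png

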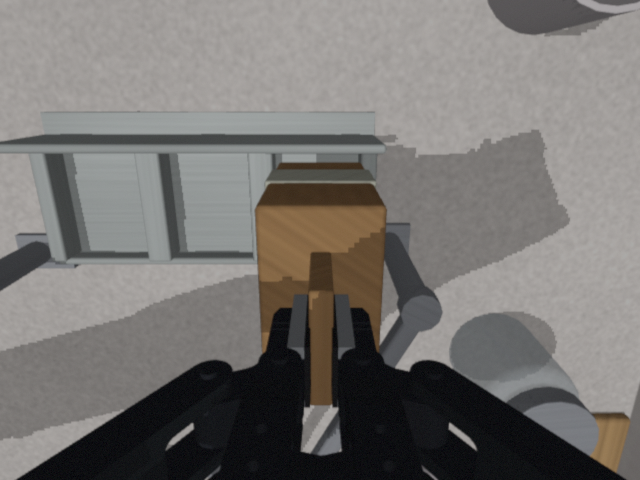

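Carton centred over bay 3: its lower back edge is at row 163, the wall's inner edge at row 152, both within about 1 mm of the prediction.

```bash
python3 -m inch '[[[-0.1,-0.1,1,0],[-0.1,-0.1,3,0],[-0.1,-0.1,5,0],[-0.1,-0.1,6.5,0],[-0.1,-0.1,7,0],[-0.1,-0.1,7,0],[-0.1,-0.1,7,0]]]'
python3 -m inch '[[[0,0,0.2,0],[0,0,0.4,0],[0,0,0.6,0],[0,0,0.6,0],[0,0,0.6,0]]]'
```

```text
clock: 12.35
eef_pos: [641.9, 241.1, 118.2]
tool_rot: [3.14, -0.001, 1.553]
force: [-0.4, 0.3, -1.3]
width: 6.7
gripper_force: 58.8
clock: 12.77
eef_pos: [642.1, 241.4, 113.2]
tool_rot: [3.139, -0.001, 1.553]
force: [-1.3, 0.2, 5.2]
width: 7.1
gripper_force: 60.2
```

```bash
python3 -m inch '[[[0,0,0,0],[0,0,0,0],[0,0,0,0],[0,0,0,0],[0,0,-3,0],[0,0,-6,0],[0,0,-9,0],[0,0,-12,0]]]' 4.5
python3 -m inch '[[[-3,-1,-2,0],[-6,-2,-4,0],[-10,-3,-6,0],[-14,-4,-8,0],[-17,-5,-10,0],[-17,-5,-11,0],[-17,-5,-11,0],[-17,-5,-11,0]]]' 8.5
python3 - <<'E'
from h import *
import pickle
im=get_image("wrist");c=cam("wrist");pickle.dump(c,open("c9.pkl","wb"));cv2.imwrite("pics/w9.png",im);print(sensors.read_state()["eef_pos"])
go(540,-480,320,-24)
E
```

```text
clock: 13.43
eef_pos: [641.1, 240.8, 232.4]
tool_rot: [-3.141, 0.0, 1.553]
force: [-0.1, 0.0, -0.5]
width: 45.1
gripper_force: 0.0
clock: 14.1
eef_pos: [588.6, 72.4, 341.7]
tool_rot: [3.14, -0.001, 1.553]
force: [-0.1, 0.6, -1.4]
width: 85.0
gripper_force: 0.0
[588.1108618   73.32872791 340.60874046]
go [-55.4   -3.94   1.99] 23.1
```

View pics/w9.png

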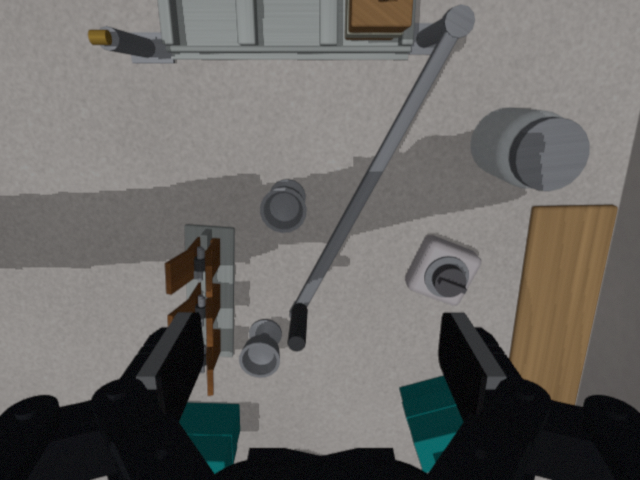

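Carton A stands in bay 3 at about (380,15). The strip base corners are at (185,225), (234,228) and (233,355). I check carton B's pose and whether it was knocked.

Run:
```python
from h import *
import pickle
c=pickle.load(open("c5.pkl","rb"))
W=np.array([onz(c,p,100) for p in[(238.75,298),(283.75,316.25),(252.5,378.75),(208,361.25)]])
print("Bbody",W.mean(0),[ (np.linalg.norm(v).round(1),np.degrees(np.arctan2(v[1],v[0])).round(1)) for v in(W[1]-W[0],W[2]-W[1],W[2]-W[3],W[3]-W[0])])
a=get_image("scene");m=cv2.inRange(cv2.cvtColor(a,40),(5,90,30),(22,255,200))
for k in cv2.findContours(m,0,2)[0]:
    if cv2.contourArea(k)>120: print(cv2.boundingRect(k))
c=pickle.load(open("c9.pkl","rb"))
for u in[(185,225),(234.5,228),(233,356)]: print("strip",onz(c,u,8))
go(540,-397,330,-24)
```

```text
Bbody [ 540.90692509 -396.68976421] [(np.float64(46.3), np.float64(-24.9)), (np.float64(79.5), np.float64(-115.0)), (np.float64(48.2), np.float64(-25.7)), (np.float64(78.8), np.float64(-116.3))]
(275, 359, 176, 115)
(311, 336, 329, 144)
(168, 309, 40, 19)
(159, 285, 44, 30)
(0, 268, 172, 212)
(135, 226, 16, 15)
(262, 214, 21, 37)
(451, 211, 43, 31)
(290, 207, 20, 36)
(315, 200, 20, 36)
(541, 30, 99, 161)
(453, 0, 128, 78)
(377, 0, 24, 27)
(351, 0, 17, 35)
(285, 0, 55, 53)
(8, 0, 230, 117)
strip [425.45707746   5.26582623]
strip [484.45225208   0.58957057]
strip [ 467.67989962 -179.84734917]
go [-47.14  -4.09   0.96] 23.1
```

```bash
python3 -m inch '[[[-4,0,0,0],[-8,-1,0,3],[-12,-2,0,6],[-16,-2,0,9],[-20,-3,0,12],[-24,-3,0,15],[-28,-4,0,18],[-32,-4,0,21]]]'
python3 - <<'E'
from h import *
go(540.4,-396.7,240,-24.7)
E
```

```text
clock: 14.87
eef_pos: [541.7, -247.5, 339.7]
tool_rot: [-3.138, -0.0, 1.187]
force: [0.9, -0.9, 0.3]
width: 85.4
gripper_force: 0.0
go [-13.88   5.51   9.95] 2.7
```

```bash
python3 -m inch '[[[-4,1,2,1],[-8,3,4,2],[-12,5,6,2.7],[-13.9,5.5,8,2.7],[-13.9,5.5,10,2.7],[-13.9,5.5,10,2.7],[-13.9,5.5,10,2.7],[-13.9,5.5,10,2.7]]]' 4.5
python3 - <<'E'
from h import *
go(540.4,-396.7,106,-24.7)
E
```

```text
clock: 15.53
eef_pos: [543.6, -394.4, 241.6]
tool_rot: [3.141, -0.002, 1.143]
force: [-0.3, 0.7, 0.4]
width: 44.9
gripper_force: 0.0
go [-0.36 -0.2  13.56] 0.2
```

```bash
python3 -m inch '[[[-0.3,-0.2,4,0],[-0.3,-0.2,8,0],[-0.3,-0.2,11,0],[-0.3,-0.2,13,0],[-0.3,-0.2,13.5,0],[-0.3,-0.2,13.5,0],[-0.3,-0.2,13.5,0]]]'
python3 -m inch '[[[0,0,0,0],[0,0,0,0],[0,0,0,0],[0,0,0,0],[0,0,0,0],[0,0,0,0]]]' 0
python3 -m inch '[[[0,0,-1,0],[0,0,-4,0],[0,0,-8,0],[0,0,-12,0],[0,0,-16,0],[0,0,-19,0],[0,0,-22,0],[0,0,-22,0]]]'
```

```text
clock: 16.12
eef_pos: [540.6, -398.7, 108.5]
tool_rot: [3.138, 0.0, 1.141]
force: [0.0, -0.1, 0.0]
width: 44.9
gripper_force: 0.0
clock: 16.62
eef_pos: [538.9, -399.2, 107.9]
tool_rot: [3.14, 0.0, 1.14]
force: [-1.7, 1.5, 7.0]
width: 7.0
gripper_force: 59.8
clock: 17.28
eef_pos: [541.0, -400.9, 334.3]
tool_rot: [3.129, 0.002, 1.139]
force: [0.6, -1.2, -1.0]
width: 6.8
gripper_force: 58.8
```

Run:
```python
from h import *
go(478.5,243,330,-1)
```

```text
go [ 55.88 -32.61  -0.11] -23.7
```

```bash
python3 -m inch '[[[1.5,-1,0,-1],[4,-2.3,0,-3],[6.5,-3.8,0,-5],[9,-5.2,0,-7],[12,-7,0,-9],[15,-8.7,0,-11],[18,-10.5,0,-13],[21,-12.2,0,-15]]]'
python3 - <<'E'
from h import *
go(478.5,243,330,-1)
E
```

```text
clock: 17.95
eef_pos: [514.4, -155.4, 326.0]
tool_rot: [-3.141, -0.0, 1.403]
force: [1.0, 0.5, -2.9]
width: 6.8
gripper_force: 58.9
go [ 38.68 -10.2   -0.39] -8.6
```

```bash
python3 -m inch '[[[3,-0.8,0,-1],[6,-1.6,0,-2],[9,-2.4,0,-3],[12,-3.2,0,-4],[15,-4,0,-5],[18,-4.8,0,-6],[21,-5.5,0,-7],[24,-6.3,0,-8.6]]]'
python3 -m inch '[[[3,-0.8,0,0],[6,-1.6,0,0],[9,-2.4,0,0],[12,-3.2,0,0],[13.5,-3.5,0,0],[13.5,-3.5,0,0],[13.5,-3.5,0,0],[13.5,-3.5,0,0]]]'
python3 - <<'E'
from h import *
go(478.5,243,187,-1)
E
```

```text
clock: 18.62
eef_pos: [493.1, 91.3, 326.1]
tool_rot: [-3.141, 0.0, 1.552]
force: [0.3, 0.0, -2.8]
width: 7.2
gripper_force: 58.9
clock: 19.28
eef_pos: [461.5, 224.4, 326.0]
tool_rot: [-3.141, 0.001, 1.55]
force: [0.2, 0.1, -2.5]
width: 6.9
gripper_force: 58.8
go [ 1.91  1.67 13.9 ] -0.2
```

```bash
python3 -m inch '[[[1,1,1,0],[1.9,1.7,4,0],[1.9,1.7,7,0],[1.9,1.7,10,0],[1.9,1.7,13,0],[1.9,1.7,13.9,0],[1.9,1.7,13.9,0],[1.9,1.7,13.9,0]]]'
python3 - <<'E'
from h import *
import pickle
im=get_image("wrist");c=cam("wrist");cv2.imwrite("pics/w10.png",im);pickle.dump(c,open("c10.pkl","wb"))
T=sensors.read_state()["eef_pos"];print(T);b=T[2]-107.9
for n,p in[("bot L",(T[0]-25,T[1]+43,b)),("bot R",(T[0]+25,T[1]+43,b)),("top L",(T[0]-25,T[1]+43,b+100)),("top R",(T[0]+25,T[1]+43,b+100)),("wall in L",(478.5-32,245.4+45,70)),("wall in R",(478.5+32,245.4+45,70)),("wall end",(478.5-41,245.4+51,70))]: print(n,proj(c,p).round(1))
go(478.5,243,187,-1)
E
python3 - <<'E'
import cv2
im=cv2.imread("pics/w10.png");cv2.imwrite("pics/z10.png",cv2.resize(im[110:250,180:460],None,fx=2.8,fy=2.8,interpolation=2))
E
```

```text
clock: 19.95
eef_pos: [479.6, 243.8, 188.0]
tool_rot: [3.141, 0.0, 1.55]
force: [0.6, -0.3, -1.6]
width: 6.8
gripper_force: 58.9
[480.17573229 244.44886565 188.82350851]
bot L [275.1 160.8]
bot R [358.5 159.1]
top L [248.  204.1]
top R [382.3 201.4]
wall in L [262.7 153.5]
wall in R [365.6 151.4]
wall end [247.5 144. ]
go [-0.15 -0.17  0.18] -0.2
```

Run:
```python
from h import *
for f in("w8","w10"):
    im=cv2.imread(f"pics/{f}.png");m=cv2.inRange(cv2.cvtColor(im,40),(5,90,20),(22,255,220))
    for r in(167,215,230):
        x=np.where(m[r,200:450])[0]+200;print(f,r,x.min(),x.max(),x.mean().round(1))
    for col in(300,320,340):
        y=np.where(m[140:260,col])[0]+140;print(f,col,"top row",y.min())
    g=cv2.cvtColor(im,6).astype(float)
    for col in(285,320,350): e=np.diff(g[130:162,col]);print(f,col,[(i+130,int(e[i])) for i in np.argsort(-abs(e))[:4]])
    e=np.diff(g[150:152,200:460].mean(0));print(f,[(i+200,int(e[i])) for i in np.argsort(-abs(e))[:5]])
```

```text
w8 167 278 362 320.0
w8 215 256 385 320.5
w8 230 257 384 320.5
w8 300 top row 163
w8 320 top row 163
w8 340 top row 163
w8 285 [(np.int64(134), -39), (np.int64(133), -30), (np.int64(143), 26), (np.int64(144), 24)]
w8 320 [(np.int64(134), -38), (np.int64(133), -28), (np.int64(144), 24), (np.int64(143), 23)]
w8 350 [(np.int64(133), -35), (np.int64(144), 27), (np.int64(134), -25), (np.int64(143), 21)]
w8 [(np.int64(415), 27), (np.int64(384), -9), (np.int64(416), 9), (np.int64(383), -7), (np.int64(414), 4)]
w10 167 280 361 320.5
w10 215 256 385 320.5
w10 230 257 384 320.5
w10 300 top row 165
w10 320 top row 165
w10 340 top row 165
w10 285 [(np.int64(131), -45), (np.int64(141), 26), (np.int64(142), 21), (np.int64(130), -21)]
w10 320 [(np.int64(131), -36), (np.int64(132), -32), (np.int64(141), 25), (np.int64(142), 20)]
w10 350 [(np.int64(131), -34), (np.int64(132), -31), (np.int64(141), 23), (np.int64(142), 19)]
w10 [(np.int64(361), 14), (np.int64(415), 13), (np.int64(315), -13), (np.int64(271), -12), (np.int64(284), 11)]
```

```bash
python3 -m inch '[[[0.2,-0.1,1,0],[0.2,-0.1,3,0],[0.2,-0.1,5,0],[0.2,-0.1,6.5,0],[0.2,-0.1,7,0],[0.2,-0.1,7,0],[0.2,-0.1,7,0]]]'
python3 -m inch '[[[0,0,0.2,0],[0,0,0.4,0],[0,0,0.6,0],[0,0,0.6,0],[0,0,0.6,0]]]'
```

```text
clock: 20.58
eef_pos: [478.5, 247.0, 118.1]
tool_rot: [3.14, -0.001, 1.552]
force: [-0.8, 0.4, -1.6]
width: 7.1
gripper_force: 58.8
clock: 21.0
eef_pos: [478.8, 247.2, 113.8]
tool_rot: [3.139, -0.002, 1.552]
force: [-2.2, -1.7, 14.2]
width: 7.0
gripper_force: 61.4
```

```bash
python3 -m inch '[[[0,0,0,0],[0,0,0,0],[0,0,0,0],[0,0,0,0],[0,0,-3,0],[0,0,-6,0],[0,0,-9,0],[0,0,-12,0]]]' 4.5
python3 -m inch '[[[-2,0,-2,0],[-5,0,-4,0],[-9,-0.5,-6,0],[-13,-1,-8,0],[-17,-1,-8,0],[-21,-1.5,-8,0],[-25,-2,-8,0],[-29,-2,-8,1.5]]]' 7
python3 -m inch '[[[-2,0,0,2],[-4,0,0,3],[-5,0,0,3],[-5,0,0,3],[-5,0,0,3],[-5,0,0,3]]]'
python3 - <<'E'
from h import *
import pickle
im=get_image("wrist");c=cam("wrist");cv2.imwrite("pics/w11.png",im);pickle.dump(c,open("c11.pkl","wb"));s=sensors.read_state();print(s["eef_pos"],s["tool_rot"])
for p in((446.5,-88.7,8),(455,3,8),(455,3,92)): print(proj(c,p))
m=cv2.inRange(cv2.cvtColor(im,40),(5,90,20),(22,255,220))
for k in cv2.findContours(m,0,2)[0]:
    if cv2.contourArea(k)>100: print(cv2.boundingRect(k),cv2.contourArea(k))
E
```

```text
clock: 21.67
eef_pos: [477.6, 246.3, 232.4]
tool_rot: [-3.141, 0.0, 1.552]
force: [0.6, 0.9, -0.2]
width: 45.1
gripper_force: 0.0
clock: 22.33
eef_pos: [450.9, -44.9, 311.6]
tool_rot: [-3.141, -0.0, 1.526]
force: [1.0, 0.2, -0.9]
width: 70.0
gripper_force: 0.0
clock: 22.83
eef_pos: [450.2, -91.3, 311.2]
tool_rot: [-3.141, -0.001, 1.476]
force: [-0.5, 0.2, -0.2]
width: 69.7
gripper_force: 0.0
[450.22408467 -91.26844918 311.2352698 ] [-3.14139536e+00 -8.63811261e-04  1.47608098e+00]
[315.94829426 168.96964711]
[315.4469543   77.70746075]
[314.1981604   74.89457325]
(311, 426, 121, 41) 2618.0
(227, 412, 40, 54) 1118.5
(289, 215, 23, 59) 765.5
(320, 214, 21, 60) 736.0
(320, 154, 22, 52) 804.5
(287, 154, 24, 53) 834.0
(320, 94, 23, 44) 866.5
(285, 94, 26, 44) 916.0
```

Run:
```python
from h import *
import pickle
c=pickle.load(open("c11.pkl","rb"))
for r0,r1,l,r in((94,138,285,343),(154,206,287,342),(214,274,289,341)):
    bl,br=onz(c,(l,r1),92),onz(c,(r,r1),92);m=(bl+br)/2;u=np.array([.0924,.9957]);print("low edge",bl,br,np.linalg.norm(br-bl).round(1),"centre",(m+18*u).round(1),"top row at z92",onz(c,((l+r)/2,r0),92).round(1))
im=cv2.imread("pics/w11.png");cv2.imwrite("pics/z11.png",cv2.resize(im[60:300,220:420],(500,600),interpolation=2))
go(450,-25,200,-5.3)
```

```text
low edge [425.2498074  -44.77139616] [474.43467126 -49.41816804] 49.4 centre [451.5 -29.2] top row at z92 [453.4 -11.7]
low edge [ 419.75440218 -104.4625377 ] [ 468.92719836 -109.10760519] 49.4 centre [446.  -88.9] top row at z92 [448.9 -60.6]
low edge [ 413.6281058  -171.00642492] [ 462.78744883 -175.64959269] 49.4 centre [ 439.9 -155.4] top row at z92 [ 444.1 -114.3]
go [ 6.59 -0.65 11.13] -0.1
```

View pics/z11.png

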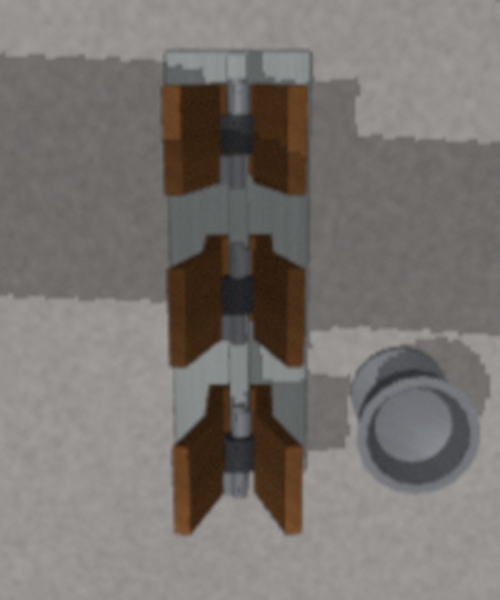

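Three clips on the lip, all tails clear; the egg cup sits beside the lowest one. I take the two upper clips.

```bash
python3 -m inch '[[[3,-0.3,4,0],[6.2,-0.5,8,0],[6.2,-0.5,12,0],[6.2,-0.5,16,0],[6.2,-0.5,19,0],[6.2,-0.5,19,0],[6.2,-0.5,19,0]]]' 7.5
python3 - <<'E'
from h import *
go(451.5,-29,56,-5.3)
E
```

```text
clock: 23.47
eef_pos: [449.5, -29.7, 119.9]
tool_rot: [-3.136, -0.0, 1.475]
force: [-0.1, -0.3, 1.4]
width: 75.1
gripper_force: 0.0
go [0.08 0.23 6.39] -0.2
```

```bash
python3 -m inch '[[[0,0.2,2,0],[0,0.2,4,0],[0,0.2,6,0],[0,0.2,6.4,0],[0,0.2,6.4,0],[0,0.2,6.4,0]]]'
python3 -m inch '[[[0,0,0,0],[0,0,0,0],[0,0,0,0],[0,0,0,0],[0,0,0,0],[0,0,0,0],[0,0,0,0]]]' 0
```

```text
clock: 23.97
eef_pos: [454.8, -31.0, 59.6]
tool_rot: [3.138, -0.0, 1.473]
force: [0.7, 0.4, 1.6]
width: 75.0
gripper_force: 0.0
clock: 24.55
eef_pos: [447.8, -31.0, 58.7]
tool_rot: [-3.132, 0.001, 1.473]
force: [-9.2, 2.0, 24.4]
width: 22.8
gripper_force: 62.1
```

```bash
python3 -m inch '[[[0,0,-1,0],[0,0,-3,0],[0,0,-6,0],[0,0,-10,0],[0,0,-14,0],[0,0,-18,0],[0,0,-21,0],[0,0,-21,0]]]'
python3 - <<'E'
from h import *
im=get_image("wrist");cv2.imwrite("pics/w12.png",im)
m=cv2.inRange(cv2.cvtColor(im,40),(5,90,20),(22,255,220))
for k in cv2.findContours(m,0,2)[0]:
    if cv2.contourArea(k)>100: print(cv2.boundingRect(k),cv2.contourArea(k))
c=cam("wrist");T=sensors.read_state()["eef_pos"];u=rot(sensors.read_state())[:,0]
for h in(0,40,84):
    for w in(-18,18): print(h,w,proj(c,T+u*w+[0,0,h-50.7]).round(1))
go(642.2,243,270,-1);go(642.2,243,160,-1)
E
```

```text
clock: 25.22
eef_pos: [456.7, -31.1, 273.6]
tool_rot: [3.129, -0.001, 1.473]
force: [1.3, -0.4, -0.9]
width: 22.7
gripper_force: 60.1
(315, 219, 57, 195) 5153.0
(273, 219, 37, 195) 4900.0
0 -18 [317.6 296. ]
0 18 [317.4 230. ]
40 -18 [317.7 340.1]
40 18 [317.5 262.1]
84 -18 [317.9 417.1]
84 18 [317.7 320.1]
go [29.12 15.93  0.23] -4.6
go [29.11 15.84 11.23] -4.6
```

Run:
```python
from h import *
im=cv2.imread("pics/w12.png")
m=cv2.inRange(cv2.cvtColor(im,40),(5,90,20),(22,255,220))
for r in range(200,420,12):
    x=np.diff(np.r_[0,(m[r]>0).astype(int),0]);print(r,list(zip(np.where(x==1)[0],np.where(x==-1)[0]))[:8])
c=cam("wrist");s=sensors.read_state();T=s["eef_pos"];R=rot(s)
for h,xx in((0,14.5),(0,-14.5),(0,22),(0,-22),(84,12),(84,-12)):
    print(h,xx,[proj(c,T+R[:,0]*w+R[:,1]*xx+[0,0,h-50.7]).round(0).tolist() for w in(-18,18)])
```

```text
200 []
212 []
224 [(np.int64(298), np.int64(307)), (np.int64(315), np.int64(324))]
236 [(np.int64(273), np.int64(307)), (np.int64(316), np.int64(328)), (np.int64(349), np.int64(371))]
248 [(np.int64(274), np.int64(304)), (np.int64(328), np.int64(339)), (np.int64(347), np.int64(371))]
260 [(np.int64(274), np.int64(308)), (np.int64(334), np.int64(370))]
272 [(np.int64(275), np.int64(308)), (np.int64(334), np.int64(370))]
284 [(np.int64(275), np.int64(309)), (np.int64(335), np.int64(370))]
296 [(np.int64(286), np.int64(309)), (np.int64(335), np.int64(357))]
308 [(np.int64(284), np.int64(309)), (np.int64(335), np.int64(359))]
320 [(np.int64(282), np.int64(309)), (np.int64(329), np.int64(361))]
332 [(np.int64(282), np.int64(309)), (np.int64(329), np.int64(361))]
344 [(np.int64(283), np.int64(309)), (np.int64(328), np.int64(360))]
356 [(np.int64(284), np.int64(308)), (np.int64(336), np.int64(359))]
368 [(np.int64(284), np.int64(308)), (np.int64(336), np.int64(359))]
380 [(np.int64(284), np.int64(308)), (np.int64(336), np.int64(358))]
392 [(np.int64(284), np.int64(307)), (np.int64(336), np.int64(358))]
404 [(np.int64(285), np.int64(307)), (np.int64(337), np.int64(358))]
416 []
0 14.5 [[346.0, 296.0], [347.0, 230.0]]
0 -14.5 [[289.0, 296.0], [288.0, 230.0]]
0 22 [[360.0, 296.0], [362.0, 230.0]]
0 -22 [[275.0, 296.0], [272.0, 230.0]]
84 12 [[355.0, 417.0], [358.0, 320.0]]
84 -12 [[281.0, 417.0], [277.0, 320.0]]
```

The clip is held centred, with its jaw tips at rows 230-290 as predicted. I carry it to carton A.

```bash
python3 -m inch '[[[2,1,0,0],[5.5,3,0,0],[9,5,0,-1],[12.5,7,0,-2],[16,9,0,-3],[19.5,11,0,-4],[23,13,0,-4.6],[26,14.5,0,-4.6]]]'
python3 -m inch '[[[1.5,0.7,0,0],[2.5,1,0,0],[2.5,1,0,0],[2.5,1,0,0],[2.5,1,0,0]]]'
python3 - <<'E'
from h import *
import pickle
im=get_image("wrist");c=cam("wrist");cv2.imwrite("pics/w13.png",im);pickle.dump(c,open("c13.pkl","wb"))
go(642.2,243,210,-1);go(642.2,243,160,-1)
a=[625,235];print([proj(c,p).round(0).tolist() for p in((617,283,106),(667,283,106),(638,265,140),(646,265,140),(642,243,106))])
m=cv2.inRange(cv2.cvtColor(im,40),(5,90,20),(22,255,220))
for r in range(150,300,12):
    x=np.diff(np.r_[0,(m[r]>0).astype(int),0]);print(r,[(int(p),int(q)) for p,q in zip(np.where(x==1)[0],np.where(x==-1)[0])][:8])
E
```

```text
clock: 25.93
eef_pos: [623.1, 215.8, 265.1]
tool_rot: [-3.139, 0.0, 1.555]
force: [0.3, 0.2, -0.5]
width: 22.6
gripper_force: 60.1
clock: 26.35
eef_pos: [632.6, 236.0, 266.9]
tool_rot: [-3.14, 0.002, 1.551]
force: [0.2, 0.1, -0.9]
width: 22.5
gripper_force: 60.1
go [0.73 0.92 5.73] -0.1
go [ 0.74  0.92 10.73] -0.1
[[296.0, 142.0], [365.0, 141.0], [326.0, 176.0], [338.0, 176.0], [331.0, 196.0]]
150 [(75, 163), (177, 184), (300, 368)]
162 [(78, 164), (179, 185), (301, 368)]
174 [(80, 166), (180, 187), (301, 367)]
186 [(82, 167), (181, 188), (301, 367)]
198 [(85, 168), (183, 189), (301, 366)]
210 [(87, 170), (184, 188), (301, 366)]
222 [(88, 171), (302, 365)]
234 [(91, 162), (273, 295), (302, 372)]
246 [(274, 296), (348, 371)]
258 [(25, 49), (274, 304), (340, 371)]
270 [(275, 308), (336, 370)]
282 [(275, 309), (335, 370)]
294 [(286, 309), (335, 358)]
```

```bash
python3 -m inch '[[[0.4,0.5,1,0],[0.7,0.9,3,0],[0.7,0.9,5,0],[0.7,0.9,5.7,0],[0.7,0.9,5.7,0],[0.7,0.9,5.7,0]]]'
python3 - <<'E'
from h import *
import pickle
im=get_image("wrist");c=cam("wrist");cv2.imwrite("pics/w14.png",im)
go(642.2,243,160,-1)
print([proj(c,p).round(0).tolist() for p in((617,283,106),(667,283,106),(642,265,140),(642,221,140))])
m=cv2.inRange(cv2.cvtColor(im,40),(5,90,20),(22,255,220))
for r in range(100,340,10):
    x=np.diff(np.r_[0,(m[r]>0).astype(int),0]);print(r,[(int(p),int(q)) for p,q in zip(np.where(x==1)[0],np.where(x==-1)[0]) if q>220 and q-p>2][:8])
E
```

```text
clock: 26.9
eef_pos: [642.4, 244.7, 210.3]
tool_rot: [-3.141, 0.0, 1.553]
force: [-0.7, -0.1, -1.6]
width: 22.8
gripper_force: 60.1
go [-0.21 -0.08  5.12] -0.0
[[274.0, 170.0], [358.0, 168.0], [316.0, 214.0], [317.0, 288.0]]
100 []
110 []
120 []
130 []
140 []
150 []
160 [(285, 357)]
170 [(280, 362)]
180 [(280, 361)]
190 [(280, 361)]
200 [(280, 361)]
210 [(281, 360)]
220 [(281, 360)]
230 [(273, 372)]
240 [(273, 371)]
250 [(274, 314), (329, 371)]
260 [(274, 314), (335, 371)]
270 [(275, 314), (335, 370)]
280 [(275, 309), (335, 370)]
290 [(275, 309), (335, 369)]
300 [(285, 309), (335, 358)]
310 [(284, 309), (334, 359)]
320 [(282, 309), (335, 361)]
330 [(282, 309), (335, 361)]
```

Aligned within 1 mm (carton columns 280-361, jaws 273-371).

```bash
python3 -m inch '[[[-0.1,0,1,0],[-0.1,0,2.5,0],[-0.1,0,4,0],[-0.1,0,4.9,0],[-0.1,0,4.9,0],[-0.1,0,4.9,0],[-0.1,0,4.9,0]]]'
```

```text
clock: 27.53
eef_pos: [643.0, 244.5, 162.3]
tool_rot: [3.14, -0.001, 1.553]
force: [0.8, -1.1, -0.0]
width: 22.2
gripper_force: 60.1
```

```bash
python3 -m inch '[[[0,0,0,0],[0,0,0,0],[0,0,0,0],[0,0,0,0],[0,0,0,0],[0,0,0,0],[0,0,0,0]]]' 7.5
python3 -m inch '[[[0,0,-2,0],[0,0,-5,0],[0,0,-8,0],[0,0,-11,0],[-2,0,-13,0],[-5,-2,-15,0],[-5,-2,-15,0],[-5,-2,-15,0]]]'
python3 - <<'E'
from h import *
im=get_image("wrist");cv2.imwrite("pics/w15.png",im);c=cam("wrist")
m=cv2.inRange(cv2.cvtColor(im,40),(5,90,20),(22,255,220))
for r in range(20,300,14):
    x=np.diff(np.r_[0,(m[r]>0).astype(int),0]);print(r,[(int(p),int(q)) for p,q in zip(np.where(x==1)[0],np.where(x==-1)[0]) if q>220 and q-p>2][:8])
print([proj(c,(x,y,z)).round(0).tolist() for x in(617,667) for y,z in((261,195),(225,195),(283,106),(203,106))])
go(446.8,-89,320,-5.3)
E
```

```text
clock: 28.12
eef_pos: [642.4, 244.2, 161.4]
tool_rot: [3.141, -0.0, 1.553]
force: [0.1, 0.2, 0.3]
width: 75.0
gripper_force: 0.0
clock: 28.78
eef_pos: [621.9, 192.5, 313.3]
tool_rot: [3.138, 0.0, 1.55]
force: [0.8, 1.0, -0.0]
width: 74.8
gripper_force: 0.0
20 []
34 []
48 []
62 []
76 []
90 [(313, 375)]
104 [(314, 343), (353, 374)]
118 [(312, 343), (356, 393)]
132 [(312, 339), (357, 392)]
146 [(312, 338), (352, 391)]
160 [(313, 342), (351, 391)]
174 [(314, 372)]
188 []
202 []
216 []
230 []
244 []
258 []
272 []
286 []
[[309.0, 118.0], [311.0, 177.0], [311.0, 82.0], [313.0, 182.0], [392.0, 116.0], [390.0, 176.0], [375.0, 81.0], [372.0, 181.0]]
go [-28.64 -16.94  -0.84] 4.2
```

Clip seated: its tails span columns 312-392, as predicted for a closed clip. Now the second one.

```bash
python3 -m inch '[[[-3.5,-2,0,0],[-7,-4,0,1],[-10.5,-6,0,2],[-14,-8,0,3],[-17.5,-10,0,4.2],[-21,-12,0,4.2],[-24.5,-14.5,0,4.2],[-28.6,-17,0,4.2]]]'
python3 -m inch '[[[0,0,0,0],[0,0,0,0],[0,0,0,0],[0,0,0,0]]]'
python3 - <<'E'
from h import *
im=get_image("wrist");c=cam("wrist")
m=cv2.inRange(cv2.cvtColor(im,40),(5,90,20),(22,255,220))
for k in cv2.findContours(m,0,2)[0]:
    if cv2.contourArea(k)>100:
        x,y,w,h=cv2.boundingRect(k);print((x,y,w,h),onz(c,(x,y+h),92).round(1),onz(c,(x+w,y+h),92).round(1))
go(446.5,-89,120,-5.3)
E
```

```text
clock: 29.5
eef_pos: [449.4, -81.9, 310.4]
tool_rot: [-3.14, -0.001, 1.483]
force: [0.1, -0.3, 0.5]
width: 75.1
gripper_force: 0.0
clock: 29.83
eef_pos: [451.6, -80.1, 310.9]
tool_rot: [-3.141, -0.001, 1.483]
force: [-0.2, 0.1, 0.4]
width: 75.0
gripper_force: 0.0
(309, 433, 128, 36) [ 411.2 -402.9] [ 556.  -415.5]
(228, 419, 38, 47) [ 320.3 -390.5] [ 363.1 -394.2]
(319, 224, 21, 61) [ 442.9 -173.9] [ 462.9 -175.7]
(289, 224, 22, 61) [ 414.2 -171.4] [ 435.2 -173.3]
(319, 165, 22, 54) [ 448.7 -108.1] [ 468.6 -109.8]
(287, 165, 24, 54) [ 419.8 -105.6] [ 441.5 -107.5]
go [-0.95 -0.42 19.09] 0.3
```

```bash
python3 -m inch '[[[-0.9,-0.4,3,0.3],[-0.9,-0.4,7,0.3],[-0.9,-0.4,11,0.3],[-0.9,-0.4,15,0.3],[-0.9,-0.4,18,0.3],[-0.9,-0.4,19,0.3],[-0.9,-0.4,19,0.3],[-0.9,-0.4,19,0.3]]]'
python3 - <<'E'
from h import *
go(446.3,-89.5,57,-5.3)
E
```

```text
clock: 30.55
eef_pos: [446.2, -89.4, 120.7]
tool_rot: [-3.14, -0.001, 1.477]
force: [-0.1, 0.5, 0.8]
width: 74.9
gripper_force: 0.0
go [-0.01  0.02  6.37] -0.1
```

```bash
python3 -m inch '[[[0,0,2,0],[0,0,4,0],[0,0,6,0],[0,0,6.4,0],[0,0,6.4,0],[0,0,6.4,0]]]'
python3 -m inch '[[[0,0,0,0],[0,0,0,0],[0,0,0,0],[0,0,0,0],[0,0,0,0],[0,0,0,0],[0,0,0,0]]]' 0
python3 -m inch '[[[0,0,-1,0],[0,0,-3,0],[0,0,-6,0],[0,0,-10,0],[0,0,-14,0],[0,0,-18,0],[0,0,-21,0],[0,0,-21,0]]]'
python3 - <<'E'
from h import *
im=get_image("wrist");cv2.imwrite("pics/w16.png",im)
m=cv2.inRange(cv2.cvtColor(im,40),(5,90,20),(22,255,220))
for r in range(206,420,16):
    x=np.diff(np.r_[0,(m[r]>0).astype(int),0]);print(r,[(int(p),int(q)) for p,q in zip(np.where(x==1)[0],np.where(x==-1)[0]) if 220<q<420][:8])
go(478.8,247,270,-1)
E
```

```text
clock: 31.05
eef_pos: [446.9, -90.4, 58.4]
tool_rot: [3.14, -0.0, 1.475]
force: [-0.5, -0.4, -0.3]
width: 75.4
gripper_force: 0.0
clock: 31.63
eef_pos: [441.3, -90.4, 58.5]
tool_rot: [-3.134, 0.0, 1.474]
force: [-8.4, 0.6, 18.7]
width: 22.6
gripper_force: 63.9
clock: 32.3
eef_pos: [449.4, -91.1, 273.7]
tool_rot: [3.129, 0.001, 1.474]
force: [1.6, 0.2, -0.5]
width: 22.5
gripper_force: 62.6
206 []
222 []
238 [(273, 295), (298, 308), (318, 327), (349, 371)]
254 [(274, 306), (331, 341), (344, 371)]
270 [(275, 308), (334, 370)]
286 [(275, 309), (335, 369)]
302 [(286, 309), (335, 358)]
318 [(283, 309), (335, 360)]
334 [(282, 309), (335, 361)]
350 [(283, 309), (335, 359)]
366 [(284, 308), (336, 359)]
382 [(284, 308), (336, 358)]
398 [(285, 307), (337, 358)]
414 [(287, 306), (337, 357)]
go [33.93 -0.17  0.07] -4.5
```

```bash
python3 -m inch '[[[2,0,0,0],[5.5,0,0,0],[9.5,0,0,-1],[13.5,0,0,-2],[17.5,0,0,-3],[21.5,0,0,-4],[25.5,0,0,-4.5],[29.5,0,0,-4.5]]]'
python3 -m inch '[[[2,0,0,0],[3.5,0,0,0],[4.2,0,0,0],[4.2,0,0,0],[4.2,0,0,0],[4.2,0,0,0]]]'
python3 - <<'E'
from h import *
go(478.8,247,210,-1)
E
```

```text
clock: 33.02
eef_pos: [472.9, 204.5, 265.9]
tool_rot: [-3.139, 0.001, 1.554]
force: [0.7, -0.1, -0.9]
width: 22.5
gripper_force: 62.6
clock: 33.52
eef_pos: [474.8, 243.1, 266.9]
tool_rot: [-3.141, 0.002, 1.551]
force: [0.4, -0.1, -0.6]
width: 22.8
gripper_force: 62.6
go [0.4  0.4  5.68] -0.1
```

```bash
python3 -m inch '[[[0.3,0.3,1,0],[0.4,0.4,3,0],[0.4,0.4,5,0],[0.4,0.4,5.7,0],[0.4,0.4,5.7,0],[0.4,0.4,5.7,0]]]'
python3 - <<'E'
from h import *
im=get_image("wrist");c=cam("wrist");cv2.imwrite("pics/w17.png",im)
go(478.8,247,160,-1)
print([proj(c,p).round(0).tolist() for p in((454,287,106),(504,287,106),(479,287,6))])
m=cv2.inRange(cv2.cvtColor(im,40),(5,90,20),(22,255,220))
for r in range(156,300,6):
    x=np.diff(np.r_[0,(m[r]>0).astype(int),0]);print(r,[(int(p),int(q)) for p,q in zip(np.where(x==1)[0],np.where(x==-1)[0]) if q>220 and p<420 and q-p>2][:8])
E
```

```text
clock: 34.02
eef_pos: [479.1, 248.5, 210.2]
tool_rot: [-3.141, 0.0, 1.552]
force: [-0.1, -0.1, 0.6]
width: 22.6
gripper_force: 62.6
go [-0.2  -0.07  5.09] -0.0
[[275.0, 170.0], [359.0, 168.0], [318.0, 147.0]]
156 []
162 [(284, 358)]
168 [(280, 361)]
174 [(280, 362)]
180 [(280, 361)]
186 [(280, 361)]
192 [(280, 361)]
198 [(280, 361)]
204 [(280, 361)]
210 [(281, 360)]
216 [(281, 360)]
222 [(281, 360)]
228 [(281, 360)]
234 [(273, 372)]
240 [(273, 372)]
246 [(274, 371)]
252 [(274, 315), (329, 371)]
258 [(274, 314), (334, 371)]
264 [(274, 314), (334, 370)]
270 [(275, 314), (334, 370)]
276 [(275, 313), (335, 370)]
282 [(275, 309), (335, 370)]
288 [(275, 309), (335, 370)]
294 [(203, 227), (286, 309), (335, 357)]
```

Aligned as before; I go down and release.

```bash
python3 -m inch '[[[-0.1,0,1,0],[-0.1,0,2.5,0],[-0.1,0,4,0],[-0.1,0,4.9,0],[-0.1,0,4.9,0],[-0.1,0,4.9,0],[-0.1,0,4.9,0]]]'
python3 -m inch '[[[0,0,0,0],[0,0,0,0],[0,0,0,0],[0,0,0,0],[0,0,0,0],[0,0,0,0],[0,0,0,0]]]' 7.5
python3 -m inch '[[[0,0,-2,0],[0,0,-5,0],[0,0,-8,0],[0,0,-11,0],[-2,2,-13,0],[-5,5,-15,0],[-8,8,-15,0],[-8,8,-15,0]]]'
python3 -m inch '[[[0,0,0,0],[0,0,0,0],[0,0,0,0]]]'
python3 - <<'E'
from h import *
im=get_image("wrist");cv2.imwrite("pics/w18.png",im);c=cam("wrist");s=get_image("scene");cv2.imwrite("pics/s18.png",s)
for f in(478.8,642.2):
  print([proj(c,(f+dx,246+dy,z)).round(0).tolist() for dx in(-25,25) for dy,z in((18,195),(-18,195),(40,106),(-40,106))])
o=np.zeros((600,800,3),np.uint8);o[:360,:]=cv2.resize(im,(800,600))[:360];o[360:600,:400]=cv2.resize(s[140:290,330:520],(400,240));d=get_image("side")
o[360:600,400:]=cv2.resize(d[150:300,190:440],(400,240));cv2.imwrite("pics/z18.png",o)
p=sensors.read_state()["eef_pos"];print(p)
E
```

```text
clock: 34.65
eef_pos: [479.4, 248.4, 162.0]
tool_rot: [3.14, -0.001, 1.553]
force: [0.8, -0.3, -0.4]
width: 22.4
gripper_force: 62.6
clock: 35.23
eef_pos: [478.9, 248.1, 161.4]
tool_rot: [3.141, -0.0, 1.553]
force: [0.2, -0.6, -1.2]
width: 75.1
gripper_force: 0.0
clock: 35.9
eef_pos: [563.2, 158.9, 312.8]
tool_rot: [3.135, 0.004, 1.544]
force: [0.9, -2.0, -0.7]
width: 75.1
gripper_force: 0.0
clock: 36.15
eef_pos: [556.2, 168.1, 310.8]
tool_rot: [-3.14, -0.001, 1.555]
force: [0.1, -0.0, 0.3]
width: 75.0
gripper_force: 0.0
[[140.0, 69.0], [149.0, 132.0], [183.0, 43.0], [195.0, 149.0], [226.0, 67.0], [231.0, 131.0], [249.0, 42.0], [255.0, 148.0]]
[[422.0, 64.0], [419.0, 129.0], [397.0, 40.0], [393.0, 146.0], [509.0, 63.0], [502.0, 127.0], [463.0, 39.0], [454.0, 146.0]]
[556.46733046 168.10135937 311.1409883 ]
```

View pics/z18.png

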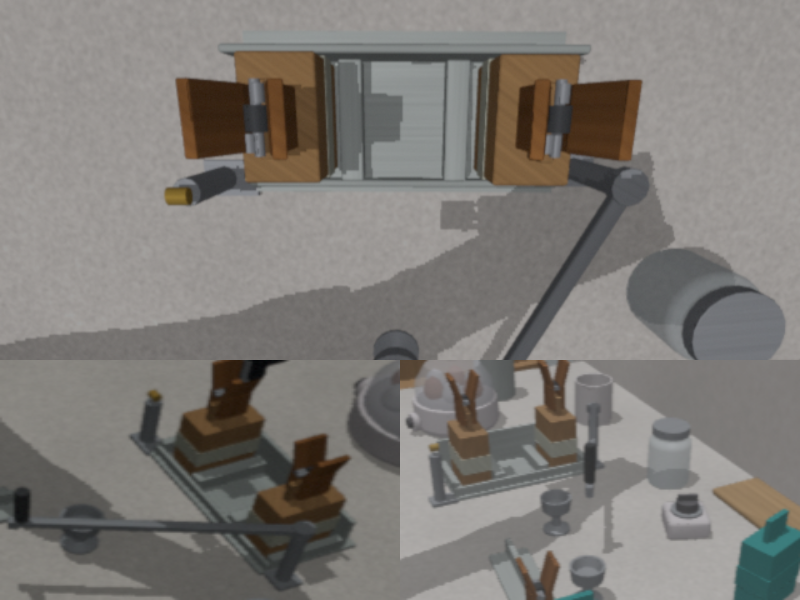

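Both cartons stand in the end bays with clips closed on their folds, and the bar is still open with its grip post clear. Now I shut the bar.

```bash
python3 -m inch '[[[-3,0,0,0],[-7,0,0,0],[-11,0.3,0,0],[-15,0.6,0,0],[-19,0.6,0,0],[-21.7,0.6,0,0],[-21.7,0.6,2,0],[-21.7,0.6,2,0]]]' 6
python3 -m inch '[[[0,0,3,0],[0,0,6,0],[0,0,8,0],[0,0,8,0],[0,0,8,0]]]'
python3 - <<'E'
from h import *
im=get_image("wrist");c=cam("wrist");cv2.imwrite("pics/w19.png",im)
g=cv2.cvtColor(im,6);p=proj(c,(565.5,-48,183));print(p)
go(565.5,-48,140,0)
u,v=map(int,p);
m=((g<55)*255).astype(np.uint8)[max(0,v-110):min(480,v+60),max(0,u-60):u+60]
for k in cv2.findContours(m,0,2)[0]:
    if cv2.contourArea(k)>60:
        x,y,w,h=cv2.boundingRect(k);print(x+max(0,u-60),y+max(0,v-110),w,h)
E
```

```text
clock: 36.97
eef_pos: [557.6, -51.9, 288.9]
tool_rot: [-3.137, 0.0, 1.55]
force: [-0.4, 0.6, -0.3]
width: 59.9
gripper_force: 0.0
clock: 37.38
eef_pos: [559.3, -48.5, 211.2]
tool_rot: [-3.14, -0.001, 1.556]
force: [0.6, 0.3, 0.2]
width: 60.1
gripper_force: 0.0
[329.28142322 280.45440533]
go [0.09 0.5  7.23] -0.9
269 297 23 22
316 226 37 69
```

```bash
python3 -m inch '[[[0.1,0.5,2,0],[0.1,0.5,4.5,0],[0.1,0.5,7,0],[0.1,0.5,7.1,0],[0.1,0.5,7.1,0]]]'
python3 -m inch '[[[0,0,0,0],[0,0,0,0],[0,0,0,0],[0,0,0,0],[0,0,0,0],[0,0,0,0],[0,0,0,0]]]' 0
python3 - <<'E'
from h import *
s=sensors.read_state();P=s["eef_pos"][:2];H=np.array([700.1,204.5]);v=H-P;r=np.linalg.norm(v);t=np.arctan2(v[1],v[0]);print(P,r,t+.0235)
for k in list(np.linspace(1.1,.0,12)[1:])+[-.02]:
    q=H-285*np.array([np.cos(k-.0235),np.sin(k-.0235)]);e=rot(s).T@np.r_[q-P,0]/10;print(round(k,2),e[:2].round(2))
E
```

```text
clock: 37.85
eef_pos: [565.0, -48.9, 141.1]
tool_rot: [-3.142, -0.0, 1.554]
force: [0.3, -1.4, 0.0]
width: 60.2
gripper_force: 0.0
clock: 38.43
eef_pos: [565.8, -49.6, 141.8]
tool_rot: [3.139, 0.0, 1.553]
force: [-0.2, 0.5, 5.5]
width: 14.8
gripper_force: 58.3
[565.80427378 -49.57959822] 287.38786389847024 1.1080644299798503
1.0 [ 1.75 -2.56]
0.9 [ 3.42 -4.87]
0.8 [ 5.31 -7.  ]
0.7 [ 7.41 -8.92]
0.6 [  9.69 -10.64]
0.5 [ 12.13 -12.11]
0.4 [ 14.7  -13.33]
0.3 [ 17.38 -14.29]
0.2 [ 20.14 -14.98]
0.1 [ 22.96 -15.39]
0.0 [ 25.81 -15.52]
-0.02 [ 26.38 -15.51]
```

```bash
python3 -m inch '[[[1.6,-2.5,0,0],[3.3,-4.8,0,0],[5.2,-6.9,0,0],[7.3,-8.9,0,0],[9.6,-10.6,0,0],[12.1,-12.1,0,0],[14.7,-13.3,0,0],[17.4,-14.3,0,0]]]'
python3 -m inch '[[[1.4,-0.4,0,0],[2.8,-0.7,0,0],[4.2,-0.9,0,0],[5.6,-1.1,0,0],[7,-1.2,0,0],[7.8,-1.2,0,0],[7.8,-1.2,0,0],[7.8,-1.2,0,0]]]'
python3 - <<'E'
from h import *
s=sensors.read_state();P=s["eef_pos"][:2];H=np.array([700.1,204.5]);v=H-P;r=np.linalg.norm(v);t=np.arctan2(v[1],v[0]);print(P,r,t+.0235)
E
```

```text
clock: 39.1
eef_pos: [426.1, 128.3, 141.8]
tool_rot: [3.137, -0.002, 1.552]
force: [5.8, -1.6, 5.4]
width: 14.2
gripper_force: 60.1
clock: 39.77
eef_pos: [415.3, 208.4, 141.9]
tool_rot: [3.138, -0.004, 1.555]
force: [-1.3, 5.5, 8.2]
width: 14.3
gripper_force: 60.3
[415.27629247 208.4419977 ] 284.85098511261117 0.009660751621751333
```

```bash
python3 -m inch '[[[0.3,0,0,0],[0.6,0,0,0],[0.8,0,0,0],[0.8,0,0,0],[0.8,0,0,0]]]'
```

```text
clock: 40.18
eef_pos: [415.3, 214.2, 141.7]
tool_rot: [3.139, -0.002, 1.552]
force: [-1.3, 0.5, 8.7]
width: 14.7
gripper_force: 60.3
```

```bash
python3 -m inch '[[[0.2,0,0,0],[0.4,0,0,0],[0.6,0,0,0],[0.6,0,0,0],[0.6,0,0,0]]]'
```

```text
clock: 40.6
eef_pos: [415.2, 214.4, 141.6]
tool_rot: [3.141, 0.005, 1.548]
force: [0.2, -11.6, 14.2]
width: 14.7
gripper_force: 60.9
```

It is at the hard stop in the catch. I ease off, release and rise.

```bash
python3 -m inch '[[[-0.3,0,0,0],[-0.5,0,0,0],[-0.5,0,0,0],[-0.5,0,0,0]]]'
python3 -m inch '[[[0,0,0,0],[0,0,0,0],[0,0,0,0],[0,0,0,0],[0,0,-3,0],[0,0,-6,0],[0,0,-10,0],[0,0,-14,0]]]' 3.2
python3 -m inch '[[[-4,0,-2,0],[-8,2,-4,0],[-11,4,-5,0],[-11,5,-5,0],[-11,5,-5,0],[-11,5,-5,0]]]'
python3 - <<'E'
from h import *
im=get_image("wrist");c=cam("wrist");cv2.imwrite("pics/w20.png",im);s=sensors.read_state();print(s["eef_pos"])
H=np.array([700.1,204.5])
for k in(0,.03): q=H-285*np.array([np.cos(k-.0235),np.sin(k-.0235)]);print(k,q,proj(c,np.r_[q,183]).round(1))
p=proj(c,(415,211,183));u,v=map(int,p);g=cv2.cvtColor(im,6)
m=((g<60)*255).astype(np.uint8);y0,x0=max(0,v-50),max(0,u-50);m=m[y0:v+50,x0:u+50]
for k in cv2.findContours(m,0,2)[0]:
    if cv2.contourArea(k)>40:
        x,y,w,h=cv2.boundingRect(k);print(x+x0,y+y0,w,h)
d=get_image("scene");cv2.imwrite("pics/s20.png",d)
b=cv2.cvtColor(cv2.imread("pics/scene0.png"),6).astype(int)-cv2.cvtColor(d,6)
print("bar-region diff vs start",[ (abs(b[y:y+8,x:x+8])).mean().round(1) for x,y in((466,240),(455,225),(440,205))])
m=cv2.inRange(cv2.cvtColor(im,40),(5,90,20),(22,255,220))
for k in cv2.findContours(m,0,2)[0]:
    if cv2.contourArea(k)>100: print("brown",cv2.boundingRect(k))
E
```

```text
clock: 40.93
eef_pos: [415.3, 214.3, 141.7]
tool_rot: [3.139, -0.001, 1.551]
force: [-1.0, -0.7, 9.5]
width: 14.6
gripper_force: 60.3
clock: 41.6
eef_pos: [413.4, 213.7, 281.3]
tool_rot: [-3.14, 0.001, 1.554]
force: [1.8, 0.2, 0.2]
width: 32.2
gripper_force: 0.0
clock: 42.1
eef_pos: [462.2, 103.1, 330.0]
tool_rot: [-3.141, -0.0, 1.552]
force: [-1.2, 0.3, -0.7]
width: 31.8
gripper_force: 0.0
[461.37244756 103.97280675 329.70132874]
0 [415.178692   211.19688357] [244.2  50.4]
0.03 [415.1060206  202.64751304] [245.1  64.8]
234 40 42 45
bar-region diff vs start [np.float64(18.2), np.float64(24.5), np.float64(9.1)]
brown (310, 353, 16, 70)
brown (283, 352, 21, 69)
brown (590, 237, 50, 220)
brown (243, 67, 19, 13)
brown (492, 0, 148, 51)
brown (471, 0, 13, 50)
brown (303, 0, 83, 51)
```

Run:
```python
from h import *
im=cv2.imread("pics/w20.png");c=cam("wrist");g=cv2.cvtColor(im,6).astype(float)
H=np.array([700.1,204.5])
d=im[:110,230:330];
for k in(0,.03):
    for t in(240,230,160,150,140):
        a=k-.0235;u=np.array([np.cos(a),np.sin(a)]);n=np.array([-u[1],u[0]]);q=H-t*u
        r=[proj(c,np.r_[q+n*w,123]).round(1).tolist() for w in(6,-6)];print(k,t,r)
for col in(280,290,400,410,420,430):
    e=np.convolve(g[20:130,col],[1,1,0,-1,-1],'same');e[:3]=e[-3:]=0;print(col,[(int(i)+20,int(e[i])) for i in range(2,108) if abs(e[i])>25 and abs(e[i])==abs(e[i-2:i+3]).max()])
s0=cv2.imread("pics/scene0.png");s1=cv2.imread("pics/s20.png");S=cam("scene")
for k in(0,.05):
    q=H-250*np.array([np.cos(k-.0235),np.sin(k-.0235)]);print(proj(S,np.r_[q,123]))
```

```text
0 240 [[316.6, 49.8], [316.5, 66.6]]
0 230 [[329.6, 50.0], [329.3, 66.7]]
0 160 [[420.4, 50.8], [419.1, 67.5]]
0 150 [[433.4, 50.9], [431.9, 67.6]]
0 140 [[446.3, 51.0], [444.7, 67.7]]
0.03 240 [[316.4, 59.9], [316.8, 76.4]]
0.03 230 [[329.3, 59.6], [329.5, 76.1]]
0.03 160 [[419.7, 57.5], [418.9, 74.1]]
0.03 150 [[432.7, 57.2], [431.7, 73.8]]
0.03 140 [[445.6, 56.9], [444.5, 73.5]]
280 [(50, -122), (65, -26), (68, 32), (87, 89)]
290 [(50, -70), (53, 43), (65, -89), (86, 69), (91, 27)]
400 [(44, 66), (50, -59), (53, 33), (65, -76), (72, 56), (82, 53), (87, 26)]
410 [(28, 27), (50, -59), (53, 32), (65, -73), (75, 53), (82, 51)]
420 [(50, -61), (53, 32), (65, -73), (75, 53), (79, -69), (82, 80), (88, 42)]
430 [(50, -59), (53, 31), (65, -71), (69, 27), (75, 53), (79, -62), (82, 74), (88, 44)]
[416.65411267 166.18483243]
[412.03471521 167.83522487]
```

The bar's edges lie at rows 50 and 66, level along its length, as predicted for 0 rad; at 0.03 rad they would be 7 to 10 rows lower. The bar is shut, so I hand in the job.

```bash
python3 -c "from cell import order; print(order.finish_job())"
```

```text
the job is handed in; nothing more can be done
None
```

I handed the job in: both cartons present stand in the end bays with a clip closed on each fold, the keeper bar is shut in its catch, and the third clip is still on its strip; the hand-in returned no verdict.

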